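# Unpin the travel bar of the rub rack and load the tins

### The arm

A 6-joint arm with a two-finger parallel gripper is mounted at the origin on the work surface. World frame = base frame: x ahead of the robot, y to its left, z up, the work surface at z = 0. Lengths are in m, angles in degrees, forces in N, time in s.
With the tool pointing down it reaches from about 0.35 to 0.975 m from the base axis. Payload 4.9 kg.
Tool frame: the origin (TCP) lies at the very end of the fingers, on their centre line; the grasp point (between the pads) lies 19 mm behind it (robot.pinch_z is the distance from the TCP to the grasp point, in m); z points along the fingers, y is the direction in which the jaws open and shut (so a half turn about z gives the same grasp; the last joint's range is limited). The gripper opens to 85 mm and grips with 20 to 120 N. Pads are 22 mm wide; open, the fingers measure 114 mm over their backs; the gripper's body (76 mm by 85 mm) begins 54 mm behind the grasp point. The pads swing forward as they close: fully open they stand 13 mm farther back than shut.
Start: joints at [-82.964, 3.019, 92.412, -0, 84.569, -6.818], TCP at [0.15, -0.607, 0.231] pointing down, gripper open.
Joint ranges: [-172.51, 172.51], [-57.92, 126.97], [3.15, 148.05], [-58.71, 238.71], [5.1, 150.11], [-179.66, 179.66]. Speed limits (degrees/s): [147.25, 147.25, 180, 180, 180, 180].

### API

Orientations are given as [roll, pitch, yaw] about the fixed x, y, z axes, in that order (R = Rz(yaw) Ry(pitch) Rx(roll)).
In Python, from workcell import robot gives the robot as it stands.
- The arm moves only by the shell command python3 -m creep 'ROWS' [OPENING]. ROWS is a JSON object of lists of equal length, an entry for each row: "delta_pos": the shift along the tool's x, y, z in m, a list of three; "yaw": the turn about the tool's z in degrees. A call has exactly 10 rows; each row shifts and turns the pose as measured when the row begins, along the tool's axes as they then stand; what a row does not reach is not made up. A row lasts 1/10 s, in which the tool goes at most 50 mm and 8.59 degrees, less where a joint would pass 70% of its speed; a pose out of reach is approached as far as the arm can. A call is refused whole if a number of a shift passes 0.05 or a number of a turn 8.59, either way. A call with a gripper value outside its range is refused whole. OPENING is the opening, from 0 (shut) to 1 (fully open), set as the call begins (- or left out, the last holds). The fingers move at their own pace and stop on an object; the grip force is fixed at half the most. Time passes only in rows, so rows that do not move let the fingers close, or fill a call up. It gives the time, the measured TCP pose, the force and the opening at its end, in the units of the state.
- robot.get_state(): the state, without advancing time (a new reading comes with each control period).
- robot.camera(name): name is "side" or "top"; returns (picture, depth): 420x560x3 uint8, red, green, blue; 420x560 float32, m along the optical axis (not along the pixel's ray), 0 where there is no reading.
- robot.get_calibration(name): a dict with "fov_y" (degrees; the focal length in pixels is half the picture's height over the tangent of half this angle, whatever the lens; pixels are square), "cx", "cy" (the principal point, pixels), "distortion" ([k1, k2, p1, p2, k3] as OpenCV has them; the pictures are not rectified), "cam_to_world" (4x4, takes a point from camera to world coordinates). Camera axes: x right, y up, looking along -z (the intrinsics and any distortion apply to the point x, -y, -z); pixel columns grow to the right and rows downward; lengths in m; the calibration is good to about 2 mm. A picture is of the moment at which its call begins. get_calibration takes no time and is no camera call.
- robot.sign_off(): hands the job in, once; it reports no verdict.
Trained networks look in the newest picture that a camera, given by its name, has taken for a name from the list of things; names that differ only in an ending like _2 or _b are one class to them, and where a whole thing is asked for, a point or a joint stands for the part that bears it (a point fixed in the world has none). Each returns a list of dicts, best first, with "conf" (0 to 1); they miss things now and then, are a little off and sometimes report something else, mostly with a low value. They report only what shows in the picture. A call takes as long as a camera call. They do not tell look-alikes from the thing itself.
- robot.boxes_of(camera, thing): "bbox" ([left, top, width, height] as shares, 0 to 1, of the picture: columns of its width, rows of its height, round what is visible of it).
- robot.regions_of(camera, thing): "mask" (420x560 bool, what is visible of it) and "bbox" ([left, top, width, height] as shares, 0 to 1, of the picture: columns of its width, rows of its height, round what is visible of it).
The state is a dict: "clock": time; "qpos": joint angles; "qd": joint speeds; "joint_torque": joint torques, N m; "eef_pos": TCP position; "eef_rot": TCP orientation; "wrist_force": force on the tool from outside, world axes, zero at the start; "moment": the same for the moment, N m; "grip_width": finger opening in m.
Only numpy, scipy, OpenCV 4.12 (cv2) and the standard library are available. Lean on these libraries where they do the work, as an engineer would, in place of code of your own. Each camera call takes 0.05 s, during which the arm holds its last target. There are 200 camera calls.

### The job

Set up the rub rack for the braai: take the forked tool from its holder, straddle the spring bar with it and push the collar sideways until the pinned end of the travel bar drops free, then take the travel bar off and lay it in the steel dish, and stand the tool back upright in its holder. Then slide every round rub tin on the shelf down a lane of its own, standing upright and fully home against the back stop. Leave the glass jar and the basting brush where they are.

Things in the scene. Friction and masses are not known exactly. Their poses are not given: they have to be found in the camera images.
- rack: Low stainless rub rack fixed to the shelf. Origin: on the shelf, under the middle of the line where the level front apron (60 mm high, x = -62 to 0) meets the sloped floor. x points from the mouth towards the back stop, y left as seen from the mouth, z up. Side cheeks of 4 mm sheet just outside y = +-124 mm, tops 86 mm above the shelf. The back panel's top is about 115 mm above the shelf.
- chute: The rack's sloped floor. Origin: middle of its top edge, on the floor surface, 60 mm above the shelf. x runs down the slope (14 degrees down), y as the rack's, z square to the floor. Four lanes centred at y = -93, -31, 31, 93 mm, each 56 mm clear between 6 mm rods 10 mm high that run from x = 59 mm to the stop. Tins do not slide by themselves: push them.
- back_stop (a point): Foot of the back stop's face, middle of the rack: chute x = 190 mm, so a tin that is home has its centre at chute x = 165 mm. The face is square to the sloped floor. A 6 mm hold-down rail crosses all lanes at chute x = 165 mm, its underside 57 mm above the floor, so tins cannot be set there from above.
- stub_tip (a point): Tip of the fixed stub pin (8 mm dia., 12 mm long) that points inward (rack -y) from the left lug, 35 mm in front of the rack's origin and 108 mm above the shelf. It carries one end of the travel bar. Each lug is an upright plate 8 mm thick (y), 26 mm deep (x), its top 122 mm above the shelf, inner face at rack y = +-124 mm.
- right_lug (a point): On the spring bar's axis in the outer (rack -y) face of the right lug. The spring bar (8 mm dia.) passes through the lug along rack y; its tip sticks 12 mm out of the inner face into the travel bar's eye. Outward from this face: 19 mm of bare bar, the collar, the coil spring, then a fixed barrel (28 mm dia.) from 46 to 90 mm out.
- spring_bar (a joint): The spring bar's travel: 0 = out (its tip holds the travel bar), up to 0.018 m = pushed sideways along rack -y, away from the travel bar. About 2 N to start, 5.6 N at full travel; springs back when let go. The travel bar's end drops once it is pushed about 6 to 12 mm.
- collar_face (a point): On the spring bar's axis, in the face of its collar (26 mm dia., 6 mm thick) that looks towards the right lug; moves with the bar. At rest the gap from here to the lug is 19 mm, crossed only by the bare 8 mm bar; 108 mm above the shelf, 48 mm above the apron. Push this face to compress the spring.
- travel_bar: Loose aluminium bar across the rack's mouth, 242 mm long, 130 g. Origin: middle of its underside; y along it (+y end on the stub, -y end on the spring bar), z up. Blade 10 mm thick (x), 26 mm high; at each end a block 22 x 12 x 31 mm with a 14 mm square eye along y. Freed, its -y end drops about 25 mm on to the apron while the other end stays hung on the stub.
- bar_sprung_end (a point): Centre of the travel bar's eye at the spring-bar end, 20 mm above its underside: 105 mm above the shelf while pinned, about 80 mm once dropped. The sprung-back tip is then above it, so before lifting swing this end some 25 to 40 mm away from the rack (rack -x).
- bar_stub_end (a point): Centre of the travel bar's eye at the stub end, 20 mm above its underside. Once the other end is swung out, draw the bar some 20 mm endways (towards its sprung end) off the stub.
- fork: Forked tool, 110 mm tall, 140 g, prongs down in its holder. Origin: between the prong tips; z up the tool, x across the prongs. Two prongs 7 mm square, 27 mm long, 16 mm apart (30 mm over both); shank 30 x 8 mm up to z = 40; flange 52 (x) x 36 (y) mm at z = 40 to 46; black handle 30 (x) x 24 (y) mm from z = 46 to 110. Same after a half turn.
- holder: Grey plastic tool holder fixed on the shelf, 72 (x) x 58 (y) mm, 46 mm high, with a slot 40 (x) x 16 (y) mm in its top, 42 mm deep. Origin: middle of its underside. The tool stands with its flange on the rim: tool origin 6 mm above the holder's, x axes in line (either way round).
- dish: Shallow rectangular steel dish fixed on the shelf left of the rack, 300 (x) x 110 (y) mm outside, 22 mm high, walls and floor 4 mm. Origin: middle of its underside.
- frosted_jar: Bystander: glass jar with a steel lid, 72 mm dia., 95 mm tall. Origin: middle of its underside. Leave alone.
- brush: Bystander: black basting brush 200 mm long lying on the shelf right of the rack. Leave alone.
- tin1: Round low metal rub tin, 50 mm dia., 42 mm tall, about 140 g; may be absent (2 to 4 of the four are there). Origin: middle of its underside; z up.
- tin2: Round low metal rub tin, 50 mm dia., 42 mm tall, about 140 g; may be absent (2 to 4 of the four are there). Origin: middle of its underside; z up.
- tin3: Round low metal rub tin, 50 mm dia., 42 mm tall, about 140 g; may be absent (2 to 4 of the four are there). Origin: middle of its underside; z up.
- tin4: Round low metal rub tin, 50 mm dia., 42 mm tall, about 140 g; may be absent (2 to 4 of the four are there). Origin: middle of its underside; z up.
Things that resemble listed ones, but are neither listed nor needed, are in the scene too. Leave any green look-alike of the travel_bar alone. What is shaped like the tin3 but blue is not meant.

How it is judged:
By the outcome, as a careful person would: the job done as asked, in the order asked, and still so for the second after the job is handed in, with the robot touching nothing.
Of tin1, tin2, tin3, tin4 only 2 to 4 are there at a start; the rules pass over those that are not, and their reading is None.
At some moment in a run one of tin1, tin2, tin3, tin4 may be knocked a few centimetres aside while the robot is not near it.
It also fails if it takes over 210 s, if anything falls off the work surface, if the arm or the gripper's body presses on something with over 40 N, if the wrist force passes 120 N, or if a joint passes its speed limit or range.

## Working session

There is one attempt and no reset: what is moved stays moved. The work goes in short steps, Python scripts to look and compute and a shell command to move; the robot and the scene stay as the last step left them, time stands still between calls to the robot, and variables do not carry over. Pictures are saved under pics/ and viewed, about 12 in all and at most 16, crops included, and the job is handed in when it is done.

```bash
ls; mkdir -p pics; python3 - <<'E'
from workcell import robot
import cv2,numpy as np
for c in("side","top"):
    im,d=robot.camera(c); cv2.imwrite(f"pics/{c}0.png",cv2.cvtColor(im,cv2.COLOR_RGB2BGR))
    k=robot.get_calibration(c);print(c,k["fov_y"],k["cx"],k["cy"],k["distortion"],np.round(k["cam_to_world"],3).tolist(),(d>0).mean())
print(robot.get_state())
E
```

```text
pics
side 55.002740649336815 280.384546303925 209.26155312033546 [-0.05850849  0.          0.          0.          0.        ] [[-0.658, 0.524, -0.54, -0.17], [-0.752, -0.438, 0.492, 0.545], [0.021, 0.731, 0.683, 0.87], [0.0, 0.0, 0.0, 1.0]] 0.9960969387755102
top 43.510763476005025 270.0706973047958 205.56844420143696 [-0.09807225  0.          0.          0.          0.        ] [[0.023, 0.998, -0.066, 0.361], [-1.0, 0.023, 0.007, -0.008], [0.008, 0.066, 0.998, 1.302], [0.0, 0.0, 0.0, 1.0]] 0.9960076530612245
{'clock': 0.1, 'qpos': array([-8.29634610e+01,  3.05401773e+00,  9.24838633e+01,  1.46903341e-03,
        8.45688425e+01, -6.82073730e+00]), 'qd': array([ 0.11295946, -0.07881655, -0.17439392, -0.06897167,  0.08038206,
        0.04826463]), 'joint_torque': array([ 3.18664543e-04, -3.94899917e+01, -3.71362674e+01, -9.54471216e-05,
        3.92136863e-03, -1.28943459e-06]), 'eef_pos': array([ 0.14960146, -0.60625447,  0.23018387]), 'eef_rot': array([-1.79894205e+02, -1.41266641e-02,  1.38571229e+01]), 'wrist_force': array([-0.34266897,  0.72326436,  0.14410579]), 'moment': array([ 0.0258412 ,  0.00289744, -0.01336611]), 'grip_width': 0.08567955219407007}
```

View pics/top0.png

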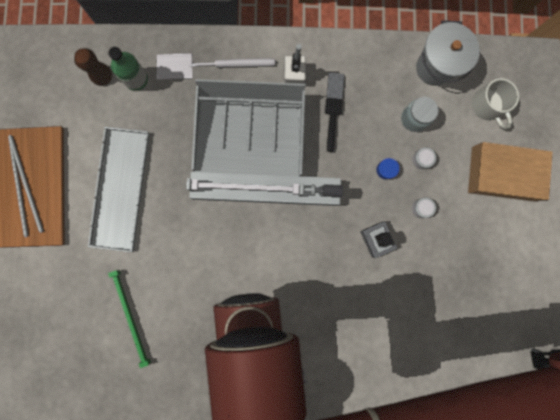

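View pics/side0.png

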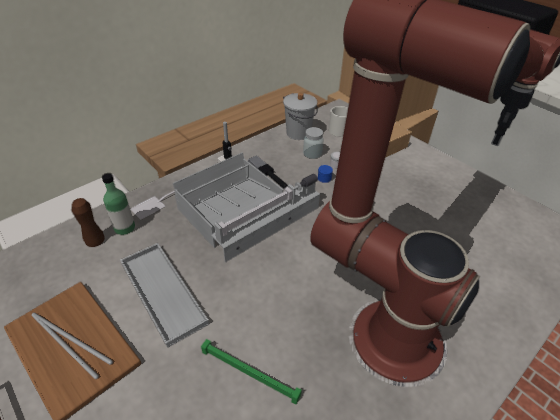

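The top view shows the rack at about (250,140), travel bar along row 187, sprung end/collar at (310–340,190), fork and holder at (381,240), dish at (120,190), and silver tins at (426,158) and (426,208). It also shows the blue look-alike at (388,168), the jar at (422,113) and the green bar decoy at (130,318). In the side view the arm hides the right-hand part. Next I'll measure with masks and depth.

```bash
cat > h.py <<'E'
from workcell import robot
import cv2,numpy as np
def K(c):
    k=robot.get_calibration(c); f=210/np.tan(np.radians(k["fov_y"]/2))
    return np.array([[f,0,k["cx"]],[0,f,k["cy"]],[0,0,1]]),np.array(k["distortion"]),np.array(k["cam_to_world"])
def rays(c,uv):
    M,D,T=K(c); return cv2.undistortPoints(np.float64(uv).reshape(-1,1,2),M,D)[:,0],T
def world(c,uv,z):
    p,T=rays(c,uv); z=np.asarray(z).reshape(-1)
    return np.c_[p[:,0]*z,-p[:,1]*z,-z]@T[:3,:3].T+T[:3,3]
def cloud(c,d):
    v,u=np.mgrid[:420,:560]; w=world(c,np.c_[u.ravel(),v.ravel()],d.ravel()); return w.reshape(420,560,3)
def proj(c,P):
    M,D,T=K(c); q=(np.atleast_2d(P)-T[:3,3])@T[:3,:3]; q=q*[1,-1,-1]
    return cv2.projectPoints(q.reshape(-1,1,3),np.zeros(3),np.zeros(3),M,D)[0][:,0]
def atz(c,uv,z):
    p,T=rays(c,uv); d=np.c_[p[:,0],-p[:,1],-np.ones(len(p))]@T[:3,:3].T
    return T[:3,3]+d*((z-T[2,3])/d[:,2])[:,None]
def save(im,n,crop=None,s=1):
    if crop: u,v,w,h=crop; im=im[v:v+h,u:u+w]
    im=cv2.resize(im,None,fx=s,fy=s,interpolation=cv2.INTER_CUBIC); cv2.imwrite("pics/"+n,cv2.cvtColor(im,cv2.COLOR_RGB2BGR))
E
python3 - <<'E'
from h import *
for c in("top","side"):
    im,d=robot.camera(c); P=cloud(c,d); np.savez(f"{c}.npz",im=im,d=d,P=P)
    if c=="top": save(im,"crop1.png",(180,60,270,200),2.9)
    for t in("tin1","rack","holder","fork","dish","travel_bar","spring_bar","frosted_jar"):
        for r in robot.regions_of(c,t):
            m=r["mask"]; 
            if r["conf"]<.3: continue
            q=P[m&(d>0)]; (cx,cy),wh,a=cv2.minAreaRect(np.float32(q[:,:2]))
            print(c,t,round(r["conf"],2),m.sum(),"med",np.round(np.median(q,0),3),"z95 %.3f"%np.percentile(q[:,2],95),"rect %.3f %.3f"%(cx,cy),np.round(wh,3),round(a,1))
E
```

```text
top tin1 0.97 358 med [ 0.542 -0.298  0.041] z95 0.046 rect 0.542 -0.301 [0.046 0.048] 2.3
top tin1 0.75 375 med [ 0.449 -0.389  0.042] z95 0.046 rect 0.449 -0.392 [0.051 0.047] 89.5
top tin1 0.73 397 med [ 0.57  -0.39   0.041] z95 0.046 rect 0.575 -0.393 [0.054 0.05 ] 0.5
top tin1 0.69 958 med [ 0.668 -0.365  0.092] z95 0.098 rect 0.682 -0.387 [0.07 0.1 ] 28.0
top rack 0.95 13645 med [0.591 0.03  0.053] z95 0.105 rect 0.604 -0.009 [0.385 0.308] 87.9
top holder 0.78 402 med [ 0.369 -0.265  0.045] z95 0.050 rect 0.369 -0.286 [0.078 0.07 ] 24.9
top fork 0.67 399 med [ 0.37  -0.275  0.073] z95 0.118 rect 0.371 -0.285 [0.054 0.047] 25.6
top dish 0.81 5422 med [0.479 0.362 0.006] z95 0.022 rect 0.481 0.363 [0.12  0.305] 84.9
top travel_bar 0.97 673 med [0.158 0.317 0.025] z95 0.033 rect 0.165 0.323 [0.241 0.027] 20.2
top travel_bar 0.95 585 med [0.481 0.033 0.111] z95 0.118 rect 0.483 0.041 [0.239 0.021] 88.4
top frosted_jar 0.57 929 med [ 0.669 -0.364  0.093] z95 0.099 rect 0.673 -0.372 [0.066 0.069] 4.7
side tin1 0.49 207 med [ 0.533 -0.291  0.035] z95 0.041 rect 0.540 -0.299 [0.045 0.05 ] 49.1
side rack 0.62 8311 med [0.581 0.031 0.049] z95 0.101 rect 0.655 -0.048 [0.443 0.414] 88.9
side fork 0.61 8152 med [0.582 0.032 0.049] z95 0.101 rect 0.654 -0.063 [0.472 0.412] 88.9
side dish 0.6 4526 med [0.463 0.361 0.003] z95 0.020 rect 0.478 0.357 [0.116 0.306] 84.4
side travel_bar 0.96 703 med [0.477 0.051 0.102] z95 0.113 rect 0.502 0.040 [0.257 0.07 ] 89.0
side travel_bar 0.86 1007 med [0.152 0.319 0.023] z95 0.029 rect 0.164 0.318 [0.243 0.028] 20.2
side spring_bar 0.44 49 med [ 0.473 -0.11   0.11 ] z95 0.117 rect 0.474 -0.114 [0.026 0.023] 39.7
side frosted_jar 0.63 555 med [ 0.658 -0.359  0.061] z95 0.094 rect 0.722 -0.430 [0.071 0.224] 41.7
```

View pics/crop1.png

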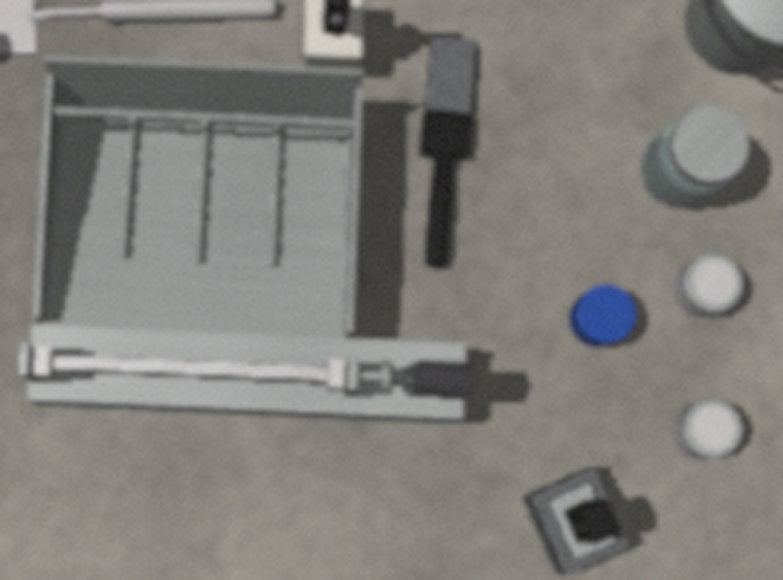

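```bash
python3 - <<'E'
from h import *
z=np.load("top.npz");P=z["P"];im=z["im"]
def rect(m,n):
    q=P[m]; (c,wh,a)=cv2.minAreaRect(np.float32(q[:,:2])); print(n,m.sum(),np.round(c,4),np.round(wh,4),round(a,1),"mean",np.round(q.mean(0),4))
X,Y,Z=P[...,0],P[...,1],P[...,2]
h=(abs(X-.37)<.06)&(abs(Y+.28)<.06)
rect(h&(Z>.036)&(Z<.07),"holder+flange top"); rect(h&(Z>.036)&(Z<.048),"holder top");rect(h&(Z>.0485)&(Z<.057),"flange"); rect(h&(Z>.095),"handle top")
g=im.astype(int).mean(2)
rect(h&(g>110)&(Z>.045),"bright flange")
# rack
s=(abs(X-.55)<.2)&(abs(Y)<.2)
rect(s&(Z>.079)&(Z<.092)&(X>.52),"cheeks"); rect(s&(Z>.102)&(Z<.13)&(X>.55),"backtop"); rect(s&(Z>.1)&(X<.52),"bar+lugs")
rect(s&(Z>.054)&(Z<.066)&(X<.53),"apron")
q=P[s&(Z>.116)&(X<.52)];print("lug tops",len(q));[print(np.round(q[i].mean(0),4),len(q[i])) for i in(q[:,1]>0.1,q[:,1]<-.05)]
b=s&(Z>.104)&(X<.51)&(Y>-.05)&(Y<.13); l=np.polyfit(Y[b],X[b],1);print("bar line",l,np.degrees(np.arctan(l[0])))
b=s&(Z>.104)&(X<.51)
for y0 in np.arange(-.21,.19,.01):
    k=s&(abs(Y-y0)<.005)&(Z>.075)&(X<.51); 
    if k.sum(): print(round(y0,3),k.sum(),"x %.3f..%.3f"%(X[k].min(),X[k].max()),"zmax %.3f"%Z[k].max())
for x0 in(.56,.6,.64,.68):
    k=s&(abs(X-x0)<.008)&(Z>.072)&(Z<.1); y=Y[k]; print("cheek",x0,[ (round(float(v.min()),4),round(float(v.max()),4)) for v in(y[y>0.03],y[y<.03])])
tins=[(.449,-.39),(.57,-.39),(.542,-.3)]
for t in tins:
    k=(np.hypot(X-t[0],Y-t[1])<.035)&(Z>.037); rect(k,"tin")
E
```

```text
holder+flange top 552 [ 0.3687 -0.2806] [0.0736 0.0598] 25.1 mean [ 0.3689 -0.2749  0.0482]
holder top 301 [ 0.3688 -0.2806] [0.0738 0.0594] 25.5 mean [ 0.3686 -0.2749  0.0449]
flange 208 [ 0.3688 -0.2793] [0.0716 0.0571] 24.7 mean [ 0.3686 -0.2752  0.052 ]
handle top 166 [ 0.3689 -0.2802] [0.0302 0.0247] 23.4 mean [ 0.3689 -0.2788  0.114 ]
bright flange 190 [ 0.3661 -0.2834] [0.0623 0.0405] 26.5 mean [ 0.3693 -0.2747  0.0525]
cheeks 813 [0.6227 0.0404] [0.2573 0.2025] 89.8 mean [0.6721 0.0461 0.0851]
backtop 320 [0.725  0.0386] [0.254  0.0088] 88.6 mean [0.7249 0.038  0.1067]
bar+lugs 1985 [ 0.4277 -0.0015] [0.352  0.1339] 89.1 mean [ 0.4222 -0.012   0.693 ]
apron 3344 [ 0.4925 -0.0022] [0.3531 0.0773] 89.1 mean [0.4912 0.0074 0.0604]
lug tops 1359
[0.4853 0.1608 0.1202] 89
[ 0.4783 -0.1323  0.1204] 292
bar line [0.97824233 0.38882451] 44.3698584539488
-0.18 16 x 0.465..0.490 zmax 0.124
-0.17 54 x 0.465..0.490 zmax 0.125
-0.16 50 x 0.465..0.490 zmax 0.127
-0.15 59 x 0.464..0.492 zmax 0.128
-0.14 54 x 0.466..0.492 zmax 0.128
-0.13 23 x 0.473..0.485 zmax 0.121
-0.12 21 x 0.473..0.485 
[... 735 characters left out ...]
0.1 24 x 0.479..0.489 zmax 0.116
0.11 24 x 0.479..0.489 zmax 0.117
0.12 25 x 0.479..0.488 zmax 0.117
0.13 20 x 0.479..0.488 zmax 0.117
0.14 21 x 0.479..0.488 zmax 0.116
0.15 42 x 0.474..0.496 zmax 0.121
0.16 41 x 0.474..0.496 zmax 0.120
0.17 62 x 0.472..0.497 zmax 0.127
cheek 0.56 [(0.1641, 0.1688), (-0.088, -0.0838)]
cheek 0.6 [(0.1635, 0.1679), (-0.0874, -0.0846)]
cheek 0.64 [(0.1629, 0.1676), (-0.0865, -0.0838)]
cheek 0.68 [(0.0464, 0.1667), (-0.088, -0.0597)]
tin 327 [ 0.4492 -0.3917] [0.0487 0.0502] 42.6 mean [ 0.4493 -0.3921  0.0421]
tin 310 [ 0.5725 -0.3925] [0.0453 0.0503] 0.7 mean [ 0.5719 -0.3929  0.0421]
tin 321 [ 0.5441 -0.302 ] [0.0481 0.0496] 48.2 mean [ 0.5438 -0.3023  0.0422]
```

Everything measured agrees with the given sizes:

| Thing | World position (m) | Yaw or note |
|---|---|---|
| Rack origin | (0.5165, 0.0416) | -1.1° |
| Fork | (0.3688, -0.2803) | 25°, top at 0.114 |
| Tins | (0.449, -0.392) and (0.572, -0.393) | tops at 0.042 |

Next I'll move over the fork.

```bash
cat > need.py <<'E'
import sys; from h import *
def rep(*a):
    s=robot.get_state();p=s["eef_pos"];r=s["eef_rot"];y=np.radians(r[2])
    print("t %.1f"%s["clock"],"pos",np.round(p,4),"rot",np.round(r,2),"F",np.round(s["wrist_force"],1),"w %.4f"%s["grip_width"],"q6 %.0f"%s["qpos"][5])
    if len(a)==4:
        d=np.array(a[:3])-p; w=(r[2]-a[3]+180)%360-180
        print("tool delta %.4f %.4f %.4f yaw %.2f"%(d[0]*np.cos(y)+d[1]*np.sin(y),d[0]*np.sin(y)-d[1]*np.cos(y),-d[2],w))
if __name__=="__main__": rep(*map(float,sys.argv[1:]))
E
python3 -m creep '{"delta_pos":[[0.03,-0.027,0.003],[0.03,-0.027,0.003],[0.03,-0.027,0.003],[0.03,-0.027,0.003],[0.03,-0.027,0.003],[0.03,-0.027,0.003],[0.03,-0.027,0.003],[0.03,-0.027,0.003],[0.03,-0.027,0.003],[0,0,0]],"yaw":[0,0,0,0,0,0,0,0,0,0]}' 1
python3 need.py .3688 -.2803 .15 25
```

```text
clock: 2.0
eef_pos: [0.36, -0.297, 0.2035]
eef_rot: [179.8, -0.1, 13.6]
wrist_force: [0.9, -0.8, 0.3]
grip_width: 0.0855
t 2.0 pos [ 0.36   -0.297   0.2035] rot [ 1.7977e+02 -1.2000e-01  1.3590e+01] F [ 0.9 -0.8  0.3] w 0.0855 q6 28
tool delta 0.0124 -0.0141 0.0535 yaw -11.41
```

```bash

python3 -m creep '{"delta_pos":[[0.003,-0.0035,0.01],[0.003,-0.0035,0.01],[0.003,-0.0035,0.01],[0.003,-0.0035,0.01],[0,0,0.01],[0,0,0],[0,0,0],[0,0,0],[0,0,0],[0,0,0]],"yaw":[-3,-3,-3,-2.4,0,0,0,0,0,0]}' >/dev/null
python3 need.py .3688 -.2803 .060 25
```

```text
t 3.0 pos [ 0.3674 -0.2837  0.1551] rot [ 1.7932e+02 -4.0000e-02  2.5320e+01] F [-0.3  0.3  0.3] w 0.0853 q6 18
tool delta 0.0027 -0.0025 0.0951 yaw 0.32
```

```bash

python3 -m creep '{"delta_pos":[[0.0014,-0.0013,0.012],[0.0014,-0.0013,0.012],[0,0,0.012],[0,0,0.012],[0,0,0.012],[0,0,0.012],[0,0,0.012],[0,0,0.01],[0,0,0],[0,0,0]],"yaw":[0,0,0,0,0,0,0,0,0,0]}' >/dev/null
python3 need.py .3688 -.2803 .060 25
```

```text
t 4.0 pos [ 0.3685 -0.2798  0.0508] rot [1.7952e+02 3.0000e-02 2.5310e+01] F [ 0.6 -0.2 -0.6] w 0.0851 q6 18
tool delta 0.0001 0.0006 -0.0092 yaw 0.31
```

```bash

python3 -m creep '{"delta_pos":[[0,0,-0.005],[0,0,-0.0045],[0,0,0],[0,0,0],[0,0,0],[0,0,0],[0,0,0],[0,0,0],[0,0,0],[0,0,0]],"yaw":[0.2,0,0,0,0,0,0,0,0,0]}' >/dev/null
python3 need.py .3688 -.2803 .060 25
python3 -m creep '{"delta_pos":[[0,0,0],[0,0,0],[0,0,0],[0,0,0],[0,0,0],[0,0,0],[0,0,0],[0,0,0],[0,0,0],[0,0,0]],"yaw":[0,0,0,0,0,0,0,0,0,0]}' 0 >/dev/null
python3 need.py .3688 -.2803 .060 25
```

```text
t 5.0 pos [ 0.37   -0.2813  0.0641] rot [ 1.792e+02 -8.000e-02  2.510e+01] F [-0.3 -0.4 -0.8] w 0.0852 q6 19
tool delta -0.0007 -0.0014 0.0041 yaw 0.10
t 6.0 pos [ 0.3701 -0.2813  0.0641] rot [ 1.792e+02 -8.000e-02  2.510e+01] F [ 0.2  0.8 -0.4] w 0.0234 q6 19
tool delta -0.0007 -0.0015 0.0041 yaw 0.10
```

```bash

python3 -m creep '{"delta_pos":[[0,0,-0.01],[0,0,-0.02],[0,0,-0.025],[0,0,-0.025],[0,0,-0.025],[0,0,-0.025],[0,0,-0.02],[0,0,0],[0,0,0],[0,0,0]],"yaw":[0,0,0,0,0,0,0,0,0,0]}' >/dev/null
python3 need.py .479 -.0992 .21 -1.1
```

```text
t 7.0 pos [ 0.3666 -0.277   0.2193] rot [1.7957e+02 5.0000e-02 2.5100e+01] F [-1.2 -0.2 -0.7] w 0.0234 q6 19
tool delta 0.1772 -0.1133 0.0093 yaw 26.20
```

```bash

python3 -m creep '{"delta_pos":[[0.018,-0.012,0],[0.022,-0.014,0],[0.022,-0.014,0],[0.022,-0.014,0],[0.022,-0.014,0],[0.022,-0.014,0],[0.022,-0.014,0],[0.018,-0.012,0],[0.008,-0.005,0],[0,0,0]],"yaw":[0,0,0,0,0,0,0,0,0,0]}' >/dev/null
python3 -m creep '{"delta_pos":[[0,0,0],[0,0,0],[0,0,0],[0,0,0],[0,0,0],[0,0,0],[0,0,0],[0,0,0],[0,0,0],[0,0,0]],"yaw":[4,6,6,6,4.2,0,0,0,0,0]}' >/dev/null
python3 need.py .479 -.0992 .195 -1.1
python3 - <<'E'
from h import *
im,d=robot.camera("side"); P=cloud("side",d); np.savez("side2.npz",im=im,d=d,P=P); save(im,"s2.png",(180,110,190,140),4)
E
```

```text
t 9.0 pos [ 0.4686 -0.0957  0.1941] rot [-179.75    2.01   -2.47] F [-0.5 -0.2 -0.7] w 0.0237 q6 72
tool delta 0.0105 0.0030 -0.0009 yaw -1.37
```

View pics/s2.png

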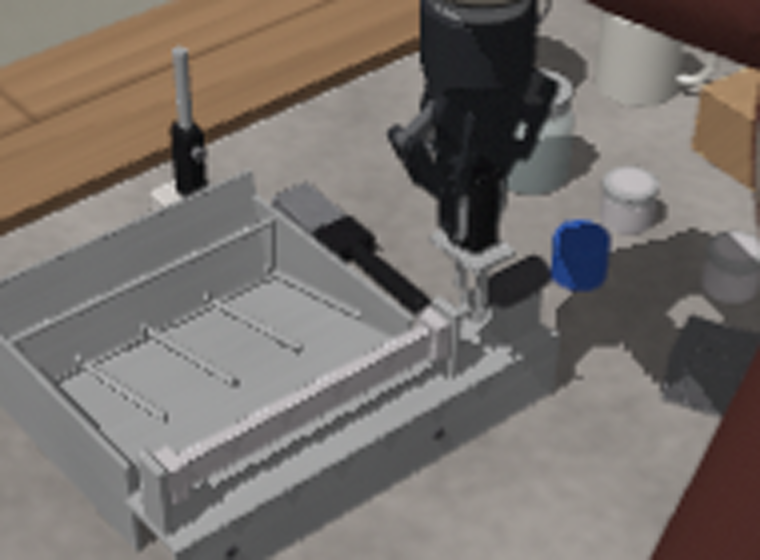

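The side view shows the fork held prongs down at about (475,270), just above the bare bar between the lug and the collar. I'll centre it and lower it.

```bash

python3 -m creep '{"delta_pos":[[0.004,0.001,0],[0.004,0.001,0],[0.003,0.001,0],[0.001,0,0],[0,0,0],[0,0,0],[0,0,0],[0,0,0],[0,0,0],[0,0,0]],"yaw":[-0.7,-0.7,0,0,0,0,0,0,0,0]}' >/dev/null
python3 need.py .4805 -.0992 .150 -1.1
```

```text
t 10.1 pos [ 0.4819 -0.0991  0.1937] rot [-179.7     1.99   -0.87] F [ 0.  -0.7 -0.9] w 0.0236 q6 71
tool delta -0.0014 0.0001 0.0437 yaw 0.23
```

```bash

python3 -m creep '{"delta_pos":[[0,0,0.005],[0,0,0.005],[0,0,0.005],[0,0,0.005],[0,0,0.005],[0,0,0.005],[0,0,0.005],[0,0,0.003],[0,0,0],[0,0,0]],"yaw":[0.2,0,0,0,0,0,0,0,0,0]}' >/dev/null
python3 need.py .4805 -.0992 .150 -1.1
python3 - <<'E'
from h import *
im,d=robot.camera("side"); P=cloud("side",d); np.savez("side3.npz",im=im,d=d,P=P); save(im,"s3.png",(260,150,80,60),9)
E
```

```text
t 11.1 pos [ 0.4797 -0.0987  0.1512] rot [-179.67    2.1    -1.09] F [ 0.5 -0.1 -0.6] w 0.0228 q6 71
tool delta 0.0008 0.0005 0.0012 yaw 0.01
```

View pics/s3.png

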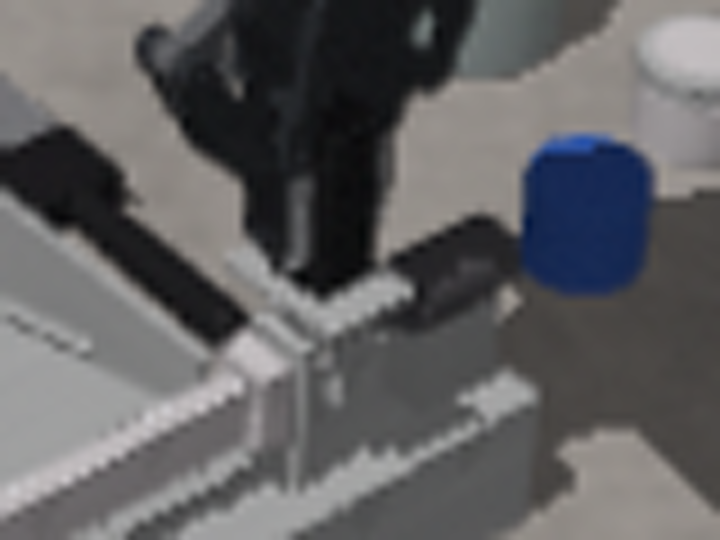

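The flange sits just above the collar, a prong shows in the gap at (335,385), and there is no contact force. I'll push sideways along tool +y.

```bash

python3 -m creep '{"delta_pos":[[0,0.003,0],[0,0.003,0],[0,0.003,0],[0,0.003,0],[0,0.002,0],[0,0.002,0],[0,0.002,0],[0,0.002,0],[0,0.001,0],[0,0,0]],"yaw":[0,0,0,0,0,0,0,0,0,0]}' >/dev/null
python3 need.py .4805 -.119 .150 -1.1
python3 - <<'E'
from h import *
im,d=robot.camera("side"); P=cloud("side",d); 
for r in robot.regions_of("side","travel_bar"):
    q=P[r["mask"]&(d>0)]; 
    if r["conf"]>.4 and q[:,0].mean()>.3:
        for y in np.arange(-.08,.17,.03):
            k=abs(q[:,1]-y)<.008
            if k.any(): print(round(y,2),k.sum(),"zmax %.3f x %.3f"%(np.percentile(q[k,2],95),np.median(q[k,0])))
E
```

```text
t 12.1 pos [ 0.4797 -0.1183  0.1518] rot [-179.19    2.05   -1.08] F [ 0.3  4.2 -0.5] w 0.0234 q6 69
tool delta 0.0008 0.0007 0.0018 yaw 0.02
-0.08 29 zmax 0.091 x 0.471
-0.05 38 zmax 0.088 x 0.474
-0.02 37 zmax 0.091 x 0.475
0.01 39 zmax 0.095 x 0.476
0.04 40 zmax 0.096 x 0.477
0.07 42 zmax 0.101 x 0.477
0.1 46 zmax 0.104 x 0.477
0.13 50 zmax 0.107 x 0.479
0.16 58 zmax 0.115 x 0.474
-0.08 872 zmax 0.105 x 0.603
-0.05 360 zmax 0.093 x 0.613
-0.02 403 zmax 0.090 x 0.617
0.01 383 zmax 0.093 x 0.612
0.04 404 zmax 0.092 x 0.610
0.07 412 zmax 0.091 x 0.615
0.1 426 zmax 0.094 x 0.610
0.13 397 zmax 0.095 x 0.605
0.16 649 zmax 0.091 x 0.644
```

The travel bar's sprung end has dropped: its top went from 0.115 to about 0.09. I'll back the fork off, lift it and return it to the holder.

```bash

python3 -m creep '{"delta_pos":[[0,-0.002,0],[0,-0.003,0],[0,-0.003,0],[0,-0.003,0],[0,-0.003,0],[0,-0.003,0],[0,-0.002,0],[0,0,0],[0,0,0],[0,0,0]],"yaw":[0,0,0,0,0,0,0,0,0,0]}' >/dev/null
python3 need.py .4805 -.0992 .21 -1.1
```

```text
t 13.2 pos [ 0.4804 -0.1007  0.1525] rot [-179.71    1.97   -1.06] F [ 0.4 -0.7 -0.9] w 0.0233 q6 71
tool delta 0.0001 -0.0015 -0.0575 yaw 0.04
```

```bash

python3 -m creep '{"delta_pos":[[0,0,-0.007],[0,0,-0.01],[0,0,-0.01],[0,0,-0.01],[0,0,-0.01],[0,0,-0.01],[0,0,-0.01],[0,0,0],[0,0,0],[0,0,0]],"yaw":[0,0,0,0,0,0,0,0,0,0]}' >/dev/null
python3 need.py .4805 -.0992 .21 -1.1
python3 -m creep '{"delta_pos":[[0,0,0],[0,0,0],[0,0,0],[0,0,0],[0,0,0],[0,0,0],[0,0,0],[0,0,0],[0,0,0],[0,0,0]],"yaw":[-3,-5,-5,-5,-5,-3,0,0,0,0]}' >/dev/null
python3 need.py .370 -.2813 .22 25.1
```

```text
t 14.2 pos [ 0.4838 -0.1018  0.2278] rot [-179.81    1.76   -1.09] F [ 0.1 -0.  -1.3] w 0.0233 q6 71
tool delta -0.0034 -0.0026 0.0178 yaw 0.01
t 15.2 pos [ 0.4804 -0.1006  0.2205] rot [-178.5     1.99   25.84] F [ 0.5 -0.6 -0.9] w 0.0231 q6 44
tool delta -0.1781 0.1145 0.0005 yaw 0.74
```

```bash

python3 -m creep '{"delta_pos":[[-0.018,0.0116,0],[-0.022,0.014,0],[-0.022,0.014,0],[-0.022,0.014,0],[-0.022,0.014,0],[-0.022,0.014,0],[-0.022,0.014,0],[-0.018,0.012,0],[-0.008,0.005,0],[0,0,0]],"yaw":[0,0,0,0,0,0,0,0,0,0]}' >/dev/null
python3 need.py .370 -.2813 .12 25.1
```

```text
t 16.2 pos [ 0.3674 -0.2845  0.2242] rot [-178.58    1.92   25.76] F [-1.   0.2 -0.8] w 0.0234 q6 18
tool delta 0.0037 -0.0017 0.1042 yaw 0.66
```

```bash
cat > fork.py <<'E'
from h import *; from scipy.spatial.transform import Rotation as Ro
import sys
R0=Ro.from_euler('xyz',[179.2,-.08,25.1],degrees=True)
o=R0.inv().apply(np.array([.3688,-.2803,.006])-[.370,-.2813,.0641]); a=R0.inv().apply([0,0,1])
s=robot.get_state();R=Ro.from_euler('xyz',s["eef_rot"],degrees=True)
t=s["eef_pos"]+R.apply(o); up=R.apply(a); print("tcp",np.round(s["eef_pos"],4),s["eef_rot"].round(2),"tip",np.round(t,4),"up",np.round(up,4),"F",s["wrist_force"].round(1),"w",s["grip_width"].round(4))
g=np.array([.3688,-.2803,float(sys.argv[1])]); print("need tool delta",np.round(R.inv().apply(g-t),4),"yaw",(s["eef_rot"][2]-25.1).round(2))
E
python3 fork.py .06
```

```text
Traceback (most recent call last):
  File "fork.py", line 6, in <module>
    t=s["eef_pos"]+R.apply(o); up=R.apply(a); print("tcp",np.round(s["eef_pos"],4),s["eef_rot"].round(2),"tip",np.round(t,4),"up",np.round(up,4),"F",s["wrist_force"].round(1),"w",s["grip_width"].round(4))
                                                                                                                                                                                   ^^^^^^^^^^^^^^^^^^^^^
AttributeError: 'float' object has no attribute 'round'
```

```bash
sed -i 's/s\["grip_width"\].round(4)/round(s["grip_width"],4)/; s/(s\["eef_rot"\]\[2\]-25.1).round(2)/round(float(s["eef_rot"][2])-25.1,2)/' fork.py; python3 fork.py .06
```

```text
tcp [ 0.3674 -0.2845  0.2242] [-178.58    1.92   25.76] tip [ 0.3634 -0.2823  0.1663] up [ 0.0482 -0.0197  0.9986] F [-1.   0.2 -0.8] w 0.0234
need tool delta [0.0093 0.0031 0.106 ] yaw 0.66
```

```bash

python3 -m creep '{"delta_pos":[[0.003,0.001,0.01],[0.003,0.001,0.015],[0.003,0.001,0.015],[0,0,0.015],[0,0,0.015],[0,0,0.012],[0,0,0.01],[0,0,0.006],[0,0,0],[0,0,0]],"yaw":[0.6,0,0,0,0,0,0,0,0,0]}' >/dev/null
python3 fork.py .008
```

```text
tcp [ 0.3758 -0.2745  0.1136] [-178.18    1.91   25.6 ] tip [ 0.3716 -0.272   0.0557] up [ 0.051  -0.0263  0.9984] F [ 0.2 -0.1 -1.1] w 0.0233
need tool delta [-0.0045  0.0078  0.0477] yaw 0.5
```

```bash

python3 -m creep '{"delta_pos":[[-0.0015,0.0025,0],[-0.0015,0.0025,0],[-0.001,0.002,0],[0,0,0],[0,0,0],[0,0,0],[0,0,0],[0,0,0],[0,0,0],[0,0,0]],"yaw":[0.4,0,0,0,0,0,0,0,0,0]}' >/dev/null
python3 fork.py .008
```

```text
tcp [ 0.3765 -0.2851  0.1167] [-178.51    1.81   25.11] tip [ 0.3725 -0.2828  0.0587] up [ 0.0468 -0.0222  0.9987] F [ 0.4 -0.7 -1.5] w 0.0232
need tool delta [-0.0007 -0.0026  0.0509] yaw 0.01
```

```bash

python3 -m creep '{"delta_pos":[[0,-0.0012,0.003],[0,-0.0012,0.003],[0,0,0.003],[0,0,0.003],[0,0,0.003],[0,0,0.003],[0,0,0],[0,0,0],[0,0,0],[0,0,0]],"yaw":[0,0,0,0,0,0,0,0,0,0]}' >/dev/null
python3 fork.py .008
```

```text
tcp [ 0.3743 -0.2822  0.0965] [-178.45    1.83   25.12] tip [ 0.3703 -0.2799  0.0386] up [ 0.0476 -0.0229  0.9986] F [-0.4  0.4 -1.1] w 0.0232
need tool delta [-0.0006  0.0006  0.0306] yaw 0.02
```

```bash

python3 -m creep '{"delta_pos":[[0,0,0.004],[0,0,0.004],[0,0,0.004],[0,0,0.004],[0,0,0.004],[0,0,0.004],[0,0,0.002],[0,0,0],[0,0,0],[0,0,0]],"yaw":[0,0,0,0,0,0,0,0,0,0]}' >/dev/null
python3 fork.py .008
```

```text
tcp [ 0.3731 -0.2818  0.068 ] [-178.43    1.84   25.11] tip [ 0.3691 -0.2794  0.0101] up [ 0.0478 -0.0233  0.9986] F [-0.8 -0.8 -1.5] w 0.0238
need tool delta [-0.0006  0.0007  0.0021] yaw 0.01
```

```bash

python3 -m creep '{"delta_pos":[[0,0,0.0015],[0,0,0.001],[0,0,0],[0,0,0],[0,0,0],[0,0,0],[0,0,0],[0,0,0],[0,0,0],[0,0,0]],"yaw":[0,0,0,0,0,0,0,0,0,0]}' >/dev/null
python3 fork.py .006
python3 -m creep '{"delta_pos":[[0,0,0],[0,0,0],[0,0,0],[0,0,0],[0,0,0],[0,0,0],[0,0,0],[0,0,0],[0,0,0],[0,0,0]],"yaw":[0,0,0,0,0,0,0,0,0,0]}' 1 >/dev/null
python3 -m creep '{"delta_pos":[[0,0,-0.008],[0,0,-0.015],[0,0,-0.02],[0,0,-0.02],[0,0,-0.02],[0,0,-0.02],[0,0,-0.02],[0,0,0],[0,0,0],[0,0,0]],"yaw":[0,0,0,0,0,0,0,0,0,0]}' >/dev/null
python3 need.py
```

```text
tcp [ 0.3734 -0.2822  0.0661] [-178.51    1.81   25.11] tip [ 0.3695 -0.2799  0.0081] up [ 0.0467 -0.0221  0.9987] F [-0.3 -0.3 -1.1] w 0.0236
need tool delta [-0.0007  0.0001  0.0022] yaw 0.01
t 23.2 pos [ 0.3786 -0.2836  0.1975] rot [-178.67    1.76   25.11] F [ 0.5 -0.7 -0.1] w 0.0853 q6 20
```

```bash

python3 -m creep '{"delta_pos":[[0.015,-0.017,0],[0.025,-0.028,0],[0.028,-0.031,0],[0.028,-0.031,0],[0.028,-0.031,0],[0.028,-0.031,0],[0.028,-0.031,0],[0.025,-0.028,0],[0.015,-0.016,0],[0,0,0]],"yaw":[0,0,0,0,0,0,0,0,0,0]}' >/dev/null
python3 need.py .4815 .0423 .2 88.9
python3 -m creep '{"delta_pos":[[0,0,0],[0,0,0],[0,0,0],[0,0,0],[0,0,0],[0,0,0],[0,0,0],[0,0,0],[0,0,0],[0,0,0]],"yaw":[-4,-7,-7.5,-7.5,-7.5,-7.5,-7.5,-7,-4,0]}' >/dev/null
python3 need.py .4815 .0423 .2 88.9
python3 - <<'E'
from h import *
im,d=robot.camera("top"); P=cloud("top",d); save(im,"t4.png",(150,90,320,240),2.5)
E
```

```text
t 24.2 pos [0.4709 0.0438 0.182 ] rot [-177.78    2.66   24.86] F [-0.5 -0.7  0.9] w 0.0854 q6 61
tool delta 0.0089 0.0058 -0.0180 yaw -64.04
t 25.2 pos [0.4621 0.0357 0.1692] rot [-175.29   -0.43   86.41] F [-0.4  0.2  1.1] w 0.0856 q6 -1
tool delta 0.0078 0.0189 -0.0308 yaw -2.49
```

View pics/t4.png

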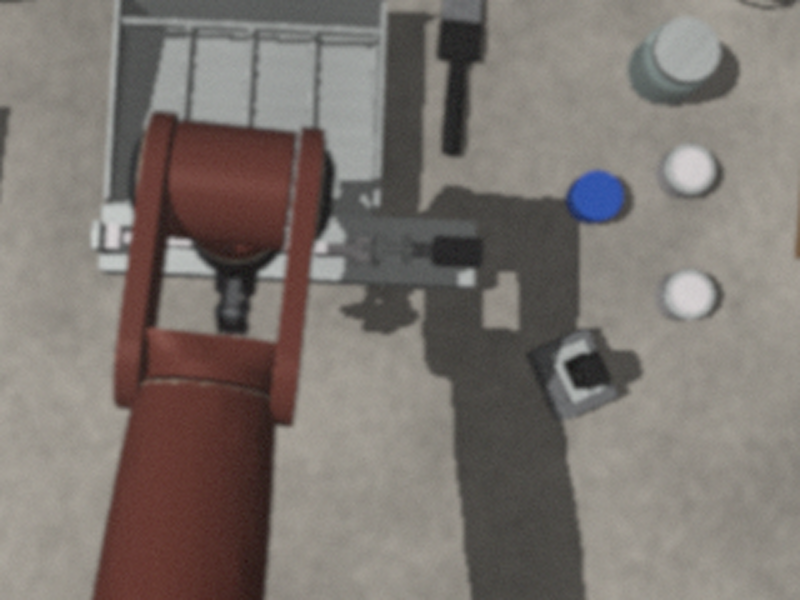

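The fork stands upright in its holder at (583,370), and both silver tins are unmoved. The tool's tilt has drifted, probably from fast turns, so I'll use slower rows and watch it.

```bash

python3 -m creep '{"delta_pos":[[0.002,0.004,-0.004],[0.002,0.004,-0.004],[0.002,0.004,-0.004],[0.001,0.003,-0.004],[0,0.002,-0.004],[0,0,-0.004],[0,0,-0.004],[0,0,0],[0,0,0],[0,0,0]],"yaw":[-1,-1,-0.5,0,0,0,0,0,0,0]}' >/dev/null
python3 need.py .4815 .0423 .2 88.9
python3 -m creep '{"delta_pos":[[0,0,-0.025],[0,0,-0.04],[0,0,-0.04],[0,0,0.04],[0,0,0.04],[0,0,0.025],[0,0,0],[0,0,0],[0,0,0],[0,0,0]],"yaw":[0,0,0,0,0,0,0,0,0,0]}' >/dev/null
python3 need.py .4815 .0423 .2 88.9
```

```text
t 26.2 pos [0.4834 0.0415 0.1981] rot [-175.3    -0.61   88.8 ] F [-1.  -0.1 -0.6] w 0.0854 q6 -3
tool delta 0.0008 -0.0019 -0.0019 yaw -0.10
t 27.2 pos [0.4842 0.0412 0.202 ] rot [-175.54   -0.59   88.78] F [-0.4  0.1 -0.8] w 0.0857 q6 -3
tool delta 0.0011 -0.0027 0.0020 yaw -0.12
```

```bash

python3 -m creep '{"delta_pos":[[0,-0.035,0],[0,-0.035,0],[0,-0.035,0],[0,0,0],[0,0,0],[0,0,0],[0,0,0],[0,0,0],[0,0,0],[0,0,0]],"yaw":[0,0,0,0,0,0,0,0,0,0]}' >/dev/null
python3 need.py .4815 .0423 .2 88.9
python3 -m creep '{"delta_pos":[[0,0.012,0],[0,0.012,0],[0,0.012,0],[0,0.012,0],[0,0.012,0],[0,0.012,0],[0,0.01,0],[0,0.008,0],[0,0.005,0],[0,0,0]],"yaw":[0,0,0,0,0,0,0,0,0,0]}' >/dev/null
python3 need.py .4815 .0423 .2 88.9
```

```text
t 28.2 pos [0.3832 0.0427 0.218 ] rot [-176.2    -0.55   88.76] F [-0.5  0.  -0.2] w 0.0851 q6 -4
tool delta 0.0017 0.0983 0.0180 yaw -0.14
t 29.2 pos [0.4825 0.0406 0.2088] rot [-175.91   -0.56   88.76] F [-0.  -0.3  0.5] w 0.0852 q6 -3
tool delta 0.0017 -0.0010 0.0088 yaw -0.14
```

```bash
python3 - <<'E'
s=open('need.py').read()
i=s.index('        print("tool delta'); j=s.index('if __name__')
s=s[:i]+'''        from scipy.spatial.transform import Rotation as Ro
        R=Ro.from_euler('xyz',r,degrees=True); print("tool delta",np.round(R.inv().apply(d),4),"yaw %.2f"%w)
'''+s[j:]
open('need.py','w').write(s)
E
python3 need.py .480 .0423 .072 88.9
```

```text
t 29.2 pos [0.4825 0.0406 0.2088] rot [-175.91   -0.56   88.76] F [-0.  -0.3  0.5] w 0.0852 q6 -3
tool delta [0.0003 0.0073 0.1367] yaw -0.14
```

```bash

python3 -m creep '{"delta_pos":[[0,0.002,0.008],[0,0.002,0.01],[0,0.002,0.01],[0,0.001,0.01],[0,0,0.01],[0,0,0.01],[0,0,0.01],[0,0,0.006],[0,0,0],[0,0,0]],"yaw":[0,0,0,0,0,0,0,0,0,0]}' >/dev/null
python3 need.py .480 .0423 .072 88.9
```

```text
t 30.2 pos [0.4818 0.0416 0.126 ] rot [-175.69   -0.57   88.76] F [0.1 1.1 0.6] w 0.0853 q6 -3
tool delta [0.0001 0.0023 0.054 ] yaw -0.14
```

```bash

python3 -m creep '{"delta_pos":[[0,0.001,0.006],[0,0.001,0.007],[0,0,0.007],[0,0,0.007],[0,0,0.007],[0,0,0.007],[0,0,0.006],[0,0,0.002],[0,0,0],[0,0,0]],"yaw":[0,0,0,0,0,0,0,0,0,0]}' >/dev/null
python3 need.py .480 .0423 .072 88.9
python3 - <<'E'
from h import *
im,d=robot.camera("side"); P=cloud("side",d); save(im,"s5.png",(180,140,160,120),4)
E
```

```text
t 31.2 pos [0.4807 0.0421 0.0735] rot [-175.78   -0.57   88.76] F [-0.1  0.7 -0.3] w 0.0852 q6 -3
tool delta [ 0.0002 -0.0006  0.0015] yaw -0.14
```

View pics/s5.png

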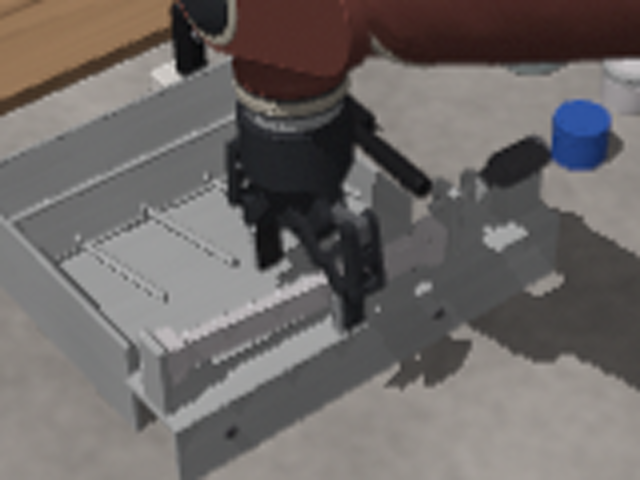

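The gripper straddles the bar near its middle, and the bar's sprung end (430,240) rests low. I'll close on it.

```bash

python3 -m creep '{"delta_pos":[[0,0,0],[0,0,0],[0,0,0],[0,0,0],[0,0,0],[0,0,0],[0,0,0],[0,0,0],[0,0,0],[0,0,0]],"yaw":[0,0,0,0,0,0,0,0,0,0]}' 0 >/dev/null
python3 need.py .480 .0423 .072 88.9
```

```text
t 32.3 pos [0.482  0.042  0.0751] rot [-175.96   -0.56   88.74] F [0.3 0.7 0.5] w 0.0086 q6 -3
tool delta [ 0.0002 -0.0018  0.0032] yaw -0.16
```

```bash

python3 -m creep '{"delta_pos":[[0,-0.003,0],[0,-0.003,0],[0,-0.003,0],[0,-0.003,0],[0,-0.003,0],[0,-0.003,0],[0,0,0],[0,0,0],[0,0,0],[0,0,0]],"yaw":[1.5,1.5,1.5,1.5,1.5,1.5,0,0,0,0]}' >/dev/null
python3 need.py .4646 .043 .0751 79.7
```

```text
t 33.3 pos [0.4621 0.0435 0.0762] rot [-1.7592e+02  1.7000e-01  7.8950e+01] F [-0.1 -1.9 -1. ] w 0.0091 q6 7
tool delta [0.     0.0026 0.001 ] yaw -0.75
```

```bash

python3 -m creep '{"delta_pos":[[-0.003,0,0],[-0.004,0,0],[-0.004,0,0],[-0.004,0,0],[-0.004,0,0],[-0.003,0,0],[-0.002,0,0],[0,0,0],[0,0,0],[0,0,0]],"yaw":[0,0,0,0,0,0,0,0,0,0]}' >/dev/null
python3 need.py
python3 - <<'E'
from h import *
im,d=robot.camera("side"); P=cloud("side",d); save(im,"s6.png",(180,140,160,120),4)
E
```

```text
t 34.3 pos [0.4562 0.0178 0.0752] rot [-1.7578e+02  1.6000e-01  7.8920e+01] F [ 0.2  0.1 -1.5] w 0.0086 q6 4
```

View pics/s6.png

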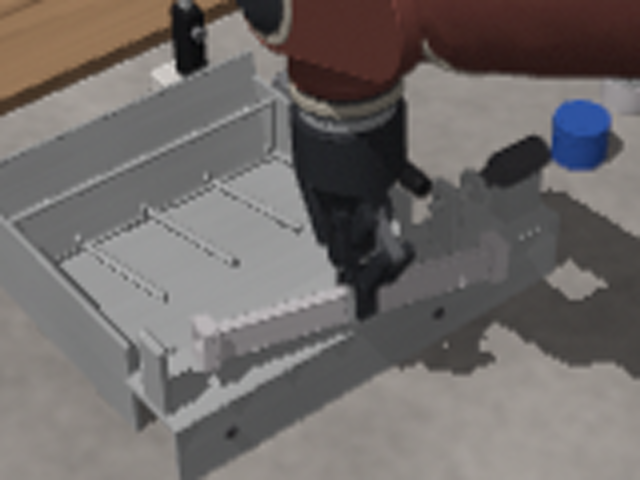

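The bar is off the stub: its end block at (205,340) is clear of the left lug at (150,365). I'll lift it and carry it to the dish.

```bash

python3 -m creep '{"delta_pos":[[0,-0.001,-0.006],[0,-0.001,-0.01],[0,-0.001,-0.014],[0,-0.001,-0.018],[0,0,-0.02],[0,0,-0.02],[0,0,-0.016],[0,0,-0.008],[0,0,0],[0,0,0]],"yaw":[0,0,0,0,0,0,0,0,0,0]}' >/dev/null
python3 -m creep '{"delta_pos":[[0.02,-0.003,0],[0.034,-0.005,0],[0.034,-0.004,0],[0.034,-0.004,0],[0.034,-0.004,0],[0.034,-0.004,0],[0.034,-0.004,0],[0.034,-0.004,0],[0.034,-0.004,0],[0.02,-0.002,0]],"yaw":[0,0,0,0,0,0,0,0,0,0]}' >/dev/null
python3 need.py .480 .362 .18 -5.1
```

```text
t 36.4 pos [0.4792 0.3394 0.1893] rot [-175.29    0.71   78.64] F [ 0.9  0.5 -0.8] w 0.0091 q6 38
tool delta [ 0.0225 -0.0029  0.0093] yaw 83.74
```

```bash

python3 -m creep '{"delta_pos":[[0.004,0,0],[0.004,0,0],[0.004,0,0],[0.004,0,0],[0.004,0,0],[0,0,0],[0,0,0],[0,0,0],[0,0,0],[0,0,0]],"yaw":[3,4,4.5,4.5,4.5,4.5,4.5,4.5,4.5,3]}' >/dev/null
python3 need.py .480 .362 .18 -5.1
python3 -m creep '{"delta_pos":[[0,0,0],[0,0,0],[0,0,0],[0,0,0],[0,0,0],[0,0,0],[0,0,0],[0,0,0],[0,0,0],[0,0,0]],"yaw":[3,4,4.5,4.5,4.5,4.5,4.5,4.5,4.5,2]}' >/dev/null
python3 need.py .480 .362 .10 -5.1
```

```text
t 37.4 pos [0.4776 0.359  0.1714] rot [-176.84    5.36   35.85] F [ 0.3  0.7 -1.4] w 0.0089 q6 83
tool delta [ 0.0029 -0.0015 -0.0088] yaw 40.95
t 38.4 pos [0.4697 0.3545 0.155 ] rot [177.77   7.37  -6.73] F [-0.3 -0.5 -1.8] w 0.0090 q6 125
tool delta [ 0.0163 -0.0107  0.0529] yaw -1.63
```

```bash

python3 -m creep '{"delta_pos":[[0.004,-0.003,0.006],[0.004,-0.003,0.01],[0.004,-0.002,0.012],[0.004,-0.002,0.014],[0.004,0,0.014],[0.004,0,0.014],[0,0,0.012],[0,0,0.008],[0,0,0],[0,0,0]],"yaw":[-0.8,-0.8,0,0,0,0,0,0,0,0]}' >/dev/null
python3 need.py .480 .362 .012 -5.1
python3 - <<'E'
from h import *
im,d=robot.camera("side"); P=cloud("side",d); save(im,"s7.png",(100,150,240,200),3)
E
```

```text
t 39.4 pos [0.4797 0.3583 0.0473] rot [177.65   7.98  -4.89] F [ 0.2  0.  -2. ] w 0.0089 q6 122
tool delta [ 0.0049 -0.0051  0.0347] yaw 0.21
```

View pics/s7.png

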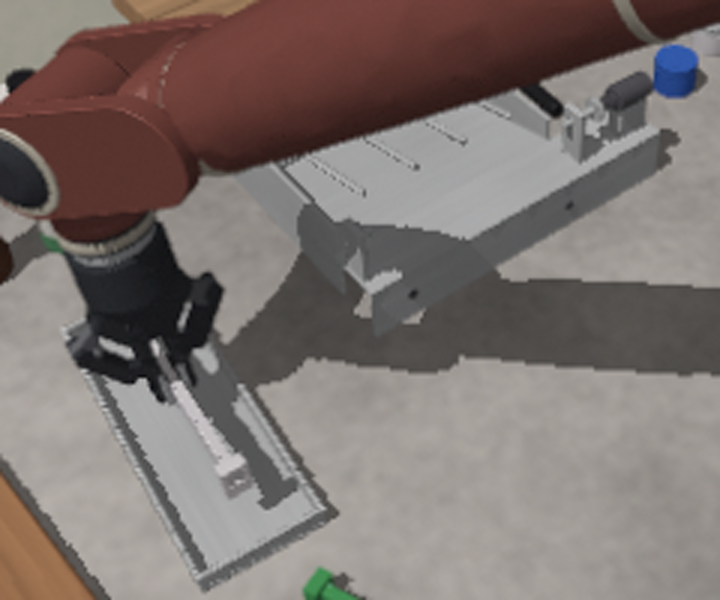

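The bar hangs over the dish, roughly level and along its length, with its near block at (233,475) inside the walls. I'll lower it.

```bash

python3 -m creep '{"delta_pos":[[0.0015,-0.0015,0.004],[0.0015,-0.0015,0.005],[0.001,-0.001,0.005],[0,0,0.005],[0,0,0.005],[0,0,0.004],[0,0,0.002],[0,0,0],[0,0,0],[0,0,0]],"yaw":[0,0,0,0,0,0,0,0,0,0]}' >/dev/null
python3 need.py .480 .362 .012 -5.1
```

```text
t 40.4 pos [0.4813 0.3623 0.0167] rot [177.8    7.76  -4.87] F [-1.   0.1 -1.1] w 0.0090 q6 123
tool delta [-0.0006  0.0003  0.0049] yaw 0.23
```

```bash

python3 -m creep '{"delta_pos":[[0,0,0.002],[0,0,0.002],[0,0,0.001],[0,0,0],[0,0,0],[0,0,0],[0,0,0],[0,0,0],[0,0,0],[0,0,0]],"yaw":[0,0,0,0,0,0,0,0,0,0]}' >/dev/null
python3 need.py .480 .362 .012 -5.1
python3 -m creep '{"delta_pos":[[0,0,0],[0,0,0],[0,0,0],[0,0,0],[0,0,0],[0,0,-0.004],[0,0,-0.006],[0,0,-0.01],[0,0,-0.015],[0,0,-0.015]],"yaw":[0,0,0,0,0,0,0,0,0,0]}' 0.35 >/dev/null
python3 -m creep '{"delta_pos":[[0,0,-0.02],[0,0,-0.025],[0,0,-0.025],[0,0,-0.025],[0,0,-0.025],[0,0,-0.01],[0,0,0],[0,0,0],[0,0,0],[0,0,0]],"yaw":[0,0,0,0,0,0,0,0,0,0]}' >/dev/null
python3 need.py
```

```text
t 41.4 pos [0.4811 0.3625 0.0122] rot [177.85   7.68  -4.86] F [-0.2 -0.2 -0.2] w 0.0092 q6 123
tool delta [-0.0011  0.0006  0.0004] yaw 0.24
t 43.4 pos [0.5085 0.368  0.21  ] rot [178.15   7.22  -4.83] F [ 0.3 -0.2 -0.4] w 0.0299 q6 123
```

The bar is released in the dish. I'll move over toward the tins, then check the scene.

```bash

python3 -m creep '{"delta_pos":[[0,0.02,0],[0,0.035,0],[0,0.04,-0.003],[0,0.04,-0.003],[0,0.04,-0.003],[0,0.04,-0.003],[0,0.04,-0.003],[0,0.04,-0.003],[0,0.04,-0.003],[0,0.04,-0.003]],"yaw":[0,0,0,0,0,0,0,0,0,0]}' 0.75 >/dev/null
python3 need.py .449 -.392 .2 -1.1
```

```text
t 44.4 pos [ 0.4738 -0.0151  0.2325] rot [177.79   8.63  -4.28] F [0.  0.  0.5] w 0.0642 q6 85
tool delta [0.0082 0.3762 0.0462] yaw -3.18
```

```bash

python3 -m creep '{"delta_pos":[[0,0.025,0],[0,0.035,0],[0,0.035,0],[0,0.035,0],[0,0.035,0],[0,0.035,0],[0,0.035,0],[0,0.03,0],[0,0.02,0],[0,0,0]],"yaw":[0,0,0,0,0,0,0,0,0,0]}' >/dev/null
python3 need.py .449 -.392 .2 -1.1
python3 - <<'E'
from h import *
im,d=robot.camera("top"); P=cloud("top",d); X,Y,Z=P[...,0],P[...,1],P[...,2]
save(im,"t8.png",(60,60,400,300),2)
for t in("tin1","travel_bar","fork"):
  for r in robot.regions_of("top",t):
    q=P[r["mask"]&(d>0)]; 
    if r["conf"]>.3: print(t,round(r["conf"],2),len(q),np.round(np.median(q,0),3),np.round(cv2.minAreaRect(np.float32(q[:,:2])),3) if 0 else cv2.minAreaRect(np.float32(q[:,:2])))
E
```

```text
t 45.4 pos [ 0.4449 -0.3121  0.2303] rot [178.3    9.69  -4.56] F [-0.4  0.7 -0.3] w 0.0641 q6 55
tool delta [0.0154 0.0785 0.0304] yaw -3.46
tin1 0.96 366 [ 0.542 -0.298  0.042] ((0.5441362857818604, -0.30123960971832275), (0.04680550843477249, 0.04777088388800621), 44.82115173339844)
tin1 0.53 140 [ 0.48  -0.112  0.112] ((0.4806436002254486, -0.10570131242275238), (0.024484312161803246, 0.06770913302898407), 11.4266939163208)
travel_bar 0.97 783 [0.484 0.362 0.029] ((0.48138535022735596, 0.36613622307777405), (0.02914273366332054, 0.24468368291854858), 85.07435607910156)
travel_bar 0.88 676 [0.166 0.32  0.025] ((0.16454541683197021, 0.3231877386569977), (0.2412736713886261, 0.026021838188171387), 20.131999969482422)
```

View pics/t8.png

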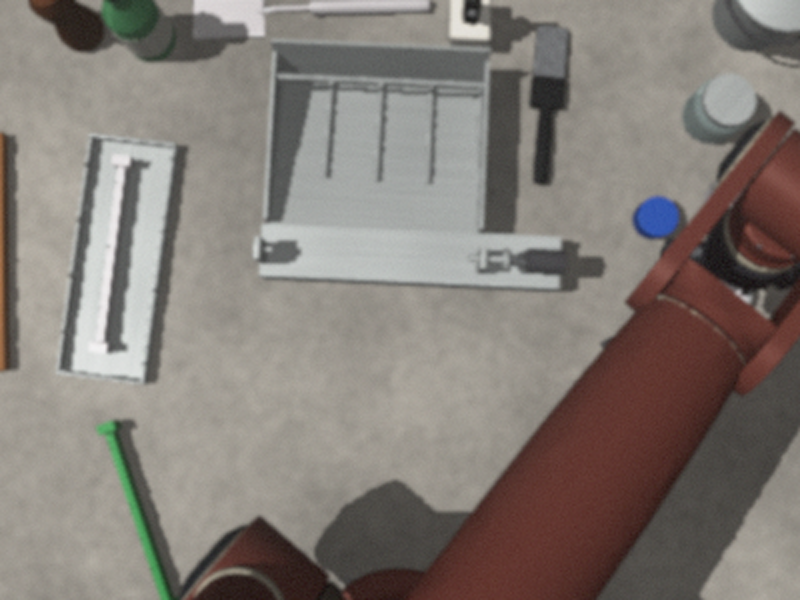

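The bar lies wholly inside the dish with its ends at (121,160) and (98,348), the rack is empty, and the arm hides the tins. I'll try taking out the tilt with an abrupt inward and upward move.

```bash

python3 -m creep '{"delta_pos":[[-0.045,0,-0.03],[-0.045,0,-0.03],[0,0,0],[0,0,0],[-0.01,0,0],[0,0,0],[0,0,0],[0,0,0],[0,0,0],[0,0,0]],"yaw":[0,0,0,0,0,0,0,0,0,0]}' >/dev/null
python3 need.py .445 -.392 .2 -1.1
python3 -m creep '{"delta_pos":[[0,0.025,0],[0,0.025,0],[0,0.02,0],[0,0,0],[0,0,0],[0,0,0],[0,0,0],[0,0,0],[0,0,0],[0,0,0]],"yaw":[0,0,0,0,0,0,0,0,0,0]}' >/dev/null
python3 need.py .445 -.392 .15 -1.1
```

```text
t 46.6 pos [ 0.3595 -0.2943  0.299 ] rot [178.88  10.21  -3.59] F [-0.3 -0.3  1. ] w 0.0634 q6 49
tool delta [0.1076 0.0905 0.083 ] yaw -2.49
t 47.6 pos [ 0.3564 -0.3635  0.299 ] rot [179.05  10.26  -3.31] F [0.8 0.6 0. ] w 0.0637 q6 43
tool delta [0.1152 0.0212 0.131 ] yaw -2.21
```

```bash

python3 -m creep '{"delta_pos":[[0.008,0.002,0.008],[0.013,0.003,0.014],[0.014,0.003,0.015],[0.014,0.003,0.015],[0.014,0.003,0.015],[0.014,0.003,0.015],[0.012,0.003,0.015],[0.008,0.001,0.01],[0.004,0,0.005],[0,0,0]],"yaw":[0,-1,-1,0,0,0,0,0,0,0]}' >/dev/null
python3 need.py .4457 -.392 .08 -1.1
python3 - <<'E'
from h import *
im,d=robot.camera("top"); P=cloud("top",d); save(im,"t9.png",(300,100,240,180),3); X,Y,Z=P[...,0],P[...,1],P[...,2]
for t in("tin1",):
  for r in robot.regions_of("top",t):
    q=P[r["mask"]&(d>0)]; 
    print(t,round(r["conf"],2),len(q),np.round(np.median(q,0),3),cv2.minAreaRect(np.float32(q[:,:2])))
E
```

```text
t 48.6 pos [ 0.4406 -0.3888  0.1612] rot [179.47  10.29  -1.16] F [-0.4  0.3  1.1] w 0.0639 q6 47
tool delta [0.0196 0.0024 0.079 ] yaw -0.06
tin1 0.95 354 [ 0.569 -0.389  0.041] ((0.5716513991355896, -0.3920992314815521), (0.04612790420651436, 0.04790911078453064), 10.435824394226074)
tin1 0.73 999 [ 0.705 -0.167  0.018] ((0.6877443790435791, -0.16912226378917694), (0.046983473002910614, 0.20625226199626923), 87.62957000732422)
tin1 0.6 365 [ 0.543 -0.299  0.042] ((0.5444557666778564, -0.3012009263038635), (0.046673744916915894, 0.04878314211964607), 45.27333068847656)
```

View pics/t9.png

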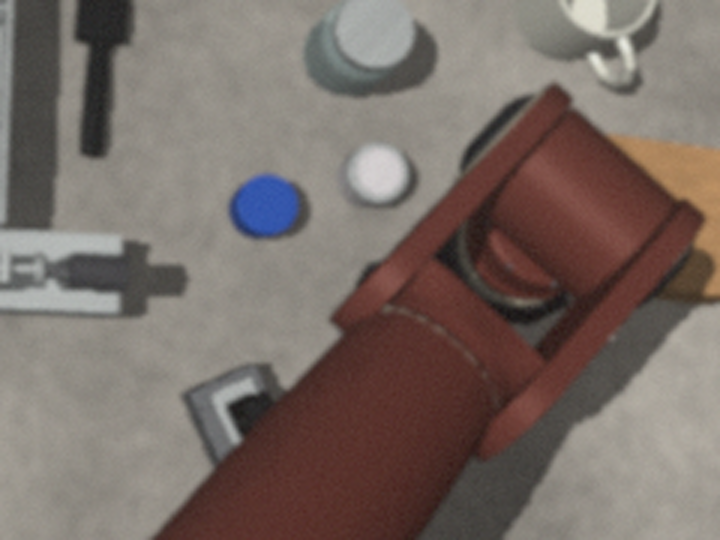

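Tin B is unmoved at about (0.572, -0.392). A is hidden under the arm from above, so I'll check it with the side camera while approaching.

```bash

python3 -m creep '{"delta_pos":[[0.002,0.0005,0.003],[0.004,0.001,0.005],[0.004,0.001,0.006],[0.004,0,0.006],[0.003,0,0.007],[0.002,0,0.007],[0,0,0.007],[0,0,0.006],[0,0,0],[0,0,0]],"yaw":[0,0,0,0,0,0,0,0,0,0]}' >/dev/null
python3 need.py .4457 -.392 .008 -1.1
python3 - <<'E'
from h import *
im,d=robot.camera("side"); P=cloud("side",d)
for r in robot.regions_of("side","tin1"):
    q=P[r["mask"]&(d>0)]; print(round(r["conf"],2),len(q),np.round(np.median(q,0),3),np.round(q.max(0),3))
print(proj("side",[[.449,-.392,.042],[.449,-.392,0]]))
save(im,"s10.png",(300,110,200,150),3)
E
```

```text
t 49.7 pos [ 0.452  -0.3937  0.1112] rot [179.21  10.06  -1.26] F [0.5 0.1 0.2] w 0.0639 q6 48
tool delta [ 0.0118 -0.003   0.1027] yaw -0.16
0.72 4100 [0.684 0.038 0.044] [0.858 0.175 0.122]
0.56 30 [ 0.426 -0.397  0.039] [ 0.44  -0.293  0.115]
[[363.16335918 170.83465327]
 [361.22438113 180.49883888]]
```

View pics/s10.png

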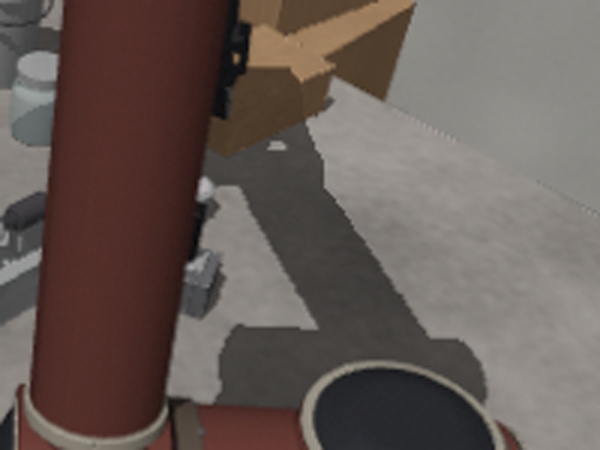

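A sliver of tin A shows at (205,190), right where it projects, so A is in place. I'll descend.

```bash

python3 -m creep '{"delta_pos":[[0.003,-0.001,0.004],[0.003,-0.001,0.008],[0.003,-0.001,0.009],[0.002,0,0.009],[0,0,0.009],[0,0,0.009],[0,0,0.009],[0,0,0.005],[0,0,0],[0,0,0]],"yaw":[0,0,0,0,0,0,0,0,0,0]}' >/dev/null
python3 need.py .4457 -.392 .008 -1.1
```

```text
t 50.8 pos [ 0.4519 -0.3912  0.0422] rot [179.24  10.08  -1.26] F [-0.1  0.1  0.6] w 0.0639 q6 49
tool delta [-0.0001  0.0005  0.0348] yaw -0.16
```

```bash

python3 -m creep '{"delta_pos":[[0,0,0.004],[0,0,0.006],[0,0,0.006],[0,0,0.006],[0,0,0.005],[0,0,0.003],[0,0,0],[0,0,0],[0,0,0],[0,0,0]],"yaw":[0,0,0,0,0,0,0,0,0,0]}' >/dev/null
python3 need.py .4457 -.392 .008 -1.1
python3 -m creep '{"delta_pos":[[0,0,0],[0,0,0],[0,0,0],[0,0,0],[0,0,0],[0,0,0],[0,0,0],[0,0,0],[0,0,0],[0,0,0]],"yaw":[0,0,0,0,0,0,0,0,0,0]}' 0 >/dev/null
python3 need.py .4457 -.392 .008 -1.1
```

```text
t 51.8 pos [ 0.447  -0.3924  0.0115] rot [179.13   9.97  -1.28] F [ 0.3 -1.   0.1] w 0.0642 q6 49
tool delta [-0.0007 -0.0004  0.0037] yaw -0.18
t 52.8 pos [ 0.4477 -0.3931  0.0124] rot [179.03   9.88  -1.28] F [ 0.4 -0.2 -0.5] w 0.0482 q6 49
tool delta [-0.0012 -0.0011  0.0047] yaw -0.18
```

```bash

python3 -m creep '{"delta_pos":[[0,0,-0.008],[0,0,-0.016],[0,0,-0.02],[0,0,-0.022],[0,0,-0.022],[0,0,-0.022],[0,0,-0.02],[0,0,-0.016],[0,0,-0.008],[0,0,0]],"yaw":[0,0,0,0,0,0,0,0,0,0]}' >/dev/null
python3 need.py .4846 .0102 .17 -1.1
python3 -m creep '{"delta_pos":[[0,-0.01,0],[0,-0.02,0],[0,-0.023,0],[0,-0.023,0],[0,-0.023,0],[0,-0.023,0],[0,-0.023,0],[0,-0.023,0],[0,-0.023,0],[0,-0.023,0]],"yaw":[0,0,0,0,0,0,0,0,0,0]}' >/dev/null
python3 need.py .4846 .0102 .17 -1.1
```

```text
t 53.8 pos [ 0.4762 -0.3899  0.1775] rot [179.     9.76  -1.26] F [-0.  -0.8 -0.9] w 0.0483 q6 49
tool delta [ 0.0009 -0.4003  0.0005] yaw -0.16
t 54.8 pos [ 0.4708 -0.1538  0.161 ] rot [179.96  10.95  -1.14] F [ 0.4  0.7 -2.1] w 0.0485 q6 67
tool delta [ 0.0086 -0.1643 -0.0109] yaw -0.04
```

```bash

python3 -m creep '{"delta_pos":[[0.001,-0.018,-0.003],[0.001,-0.018,-0.003],[0.001,-0.018,-0.003],[0.001,-0.018,-0.003],[0.001,-0.018,-0.003],[0.001,-0.018,-0.003],[0.001,-0.018,-0.002],[0.001,-0.014,0],[0,-0.008,0],[0,0,0]],"yaw":[0,0,0,0,0,0,0,0,0,0]}' >/dev/null
python3 need.py .4846 .0102 .10 -1.1
```

```text
t 55.8 pos [0.4695 0.0161 0.1658] rot [-179.5    12.48   -0.43] F [ 0.6 -1.  -2.2] w 0.0487 q6 84
tool delta [0.029  0.0063 0.0609] yaw 0.67
```

```bash

python3 -m creep '{"delta_pos":[[0.003,0.001,0.003],[0.004,0.001,0.006],[0.004,0.001,0.008],[0.004,0.001,0.008],[0.004,0.001,0.008],[0.004,0.001,0.008],[0.003,0,0.006],[0.001,0,0.004],[0,0,0],[0,0,0]],"yaw":[0.2,0.2,0.2,0,0,0,0,0,0,0]}' >/dev/null
python3 need.py .4846 .0102 .076 -1.1
```

```text
t 56.8 pos [0.4848 0.0073 0.1028] rot [-179.69   12.73   -1.32] F [-0.7  0.  -1. ] w 0.0484 q6 84
tool delta [ 0.0056 -0.0027  0.0262] yaw -0.22
```

```bash

python3 -m creep '{"delta_pos":[[0.002,-0.001,0.004],[0.002,-0.001,0.005],[0.0015,-0.0005,0.005],[0,0,0.005],[0,0,0.003],[0,0,0.001],[0,0,0],[0,0,0],[0,0,0],[0,0,0]],"yaw":[0,0,0,0,0,0,0,0,0,0]}' >/dev/null
python3 need.py .4846 .0102 .075 -1.1
```

```text
t 57.8 pos [0.486  0.0103 0.0784] rot [-179.71   12.58   -1.3 ] F [ 0.5 -1.  -2.5] w 0.0486 q6 85
tool delta [-0.0007  0.0002  0.0036] yaw -0.20
```

```bash

python3 -m creep '{"delta_pos":[[0,0,0.0015],[0,0,0.0015],[0,0,0],[0,0,0],[0,0,0],[0,0,0],[0,0,0],[0,0,0],[0,0,0],[0,0,0]],"yaw":[0,0,0,0,0,0,0,0,0,0]}' >/dev/null
python3 need.py
python3 -m creep '{"delta_pos":[[0,0,0],[0,0,0],[0,0,0],[0,0,0],[0,0,0],[0,0,-0.006],[0,0,-0.01],[0,0,-0.012],[0,0,-0.012],[0,0,-0.012]],"yaw":[0,0,0,0,0,0,0,0,0,0]}' 0.8 >/dev/null
python3 need.py .441 .011 .15 -1.1
```

```text
t 58.8 pos [0.4857 0.0103 0.0757] rot [-179.72   12.52   -1.3 ] F [ 0.6 -0.3 -2.2] w 0.0485 q6 85
t 59.8 pos [0.4979 0.0097 0.1308] rot [-179.72   12.53   -1.3 ] F [ 1.   0.  -0.5] w 0.0686 q6 85
tool delta [-0.0597 -0.     -0.0064] yaw -0.20
```

```bash

python3 -m creep '{"delta_pos":[[-0.004,0,-0.002],[-0.007,0,-0.002],[-0.008,0,-0.002],[-0.008,0,-0.002],[-0.008,0,-0.002],[-0.008,0,-0.002],[-0.008,0,0],[-0.005,0,0],[0,0,0],[0,0,0]],"yaw":[0,0,-0.2,0,0,0,0,0,0,0]}' 0 >/dev/null
python3 need.py .4445 .0119 .091 -1.1
python3 - <<'E'
from h import *
im,d=robot.camera("side"); P=cloud("side",d); save(im,"s11.png",(180,110,200,150),4)
X,Y,Z=P[...,0],P[...,1],P[...,2]
k=(X>.45)&(X<.53)&(abs(Y-.011)<.04)&(Z>.096)&(Z<.106); print(k.sum(),P[k].mean(0),P[k].min(0),P[k].max(0))
E
```

```text
t 60.8 pos [0.4412 0.0108 0.1584] rot [-179.69   12.37   -1.08] F [-0.6 -0.5 -0. ] w 0.0004 q6 84
tool delta [ 0.0177 -0.0008  0.0652] yaw 0.02
166 [0.48366182 0.0128502  0.09943232] [ 0.45913348 -0.01096863  0.09600964] [0.50868209 0.03647858 0.10387867]
```

View pics/s11.png

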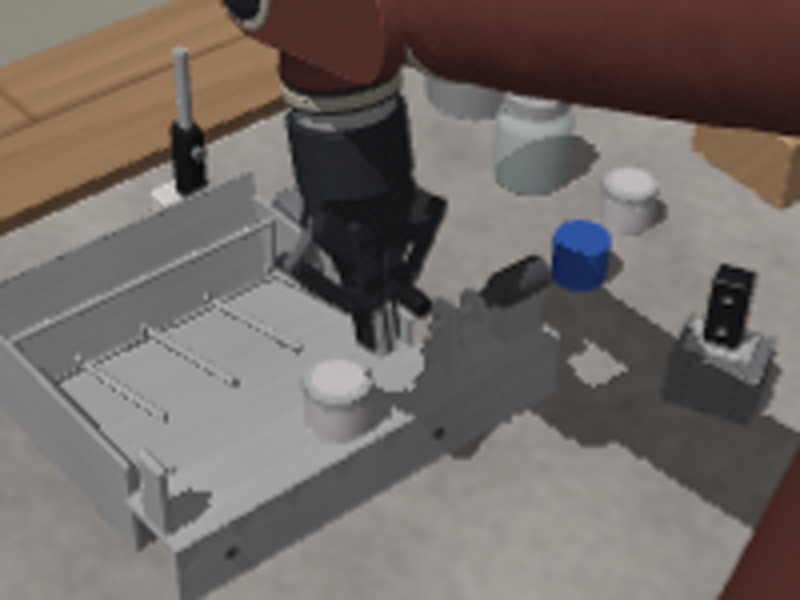

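Tin A stands upright on the apron at (338,400), centred at (0.484, 0.012), and the fork and tin B are fine. I'll come down behind A with the fingers shut and push along the slope.

```bash

python3 -m creep '{"delta_pos":[[0.002,0,0.005],[0.003,0,0.008],[0.003,0,0.009],[0.003,0,0.009],[0.002,0,0.009],[0,0,0.009],[0,0,0.007],[0,0,0.004],[0,0,0],[0,0,0]],"yaw":[0,0,0,0,0,0,0,0,0,0]}' >/dev/null
python3 need.py .441 .0119 .091 -1.1
```

```text
t 61.9 pos [0.4402 0.0113 0.0893] rot [-179.65   12.63   -1.07] F [-0.7  0.2 -0.1] w -0.0000 q6 84
tool delta [ 0.0004 -0.0006 -0.0018] yaw 0.03
```

```bash

python3 -m creep '{"delta_pos":[[0.003,0,0],[0.004,0,0],[0.005,0,0],[0.005,0,0],[0.005,0,0],[0.005,0,0],[0.005,0,0],[0.005,0,0],[0.005,0,0],[0.003,0,0]],"yaw":[0,0,0,0,0,0,0,0,0,0]}' >/dev/null
python3 need.py .645 .0081 .0424 -1.1
python3 -m creep '{"delta_pos":[[0.003,0,0],[0.004,0,0],[0.005,0,0],[0.005,0,0],[0.005,0,0],[0.005,0,0],[0.005,0,0],[0.005,0,0],[0.005,0,0],[0.003,0,0]],"yaw":[0,0,0,0,0,0,0,0,0,0]}' >/dev/null
python3 need.py .645 .0081 .0424 -1.1
python3 - <<'E'
from h import *
im,d=robot.camera("side"); P=cloud("side",d); save(im,"s12.png",(180,110,200,150),4)
E
```

```text
t 62.9 pos [0.4894 0.0102 0.0805] rot [-179.68   12.47   -1.07] F [-0.7  1.4 -0.1] w 0.0000 q6 84
tool delta [ 0.1602 -0.0008  0.0036] yaw 0.03
t 63.9 pos [0.5371 0.0093 0.0692] rot [-179.67   12.49   -1.08] F [ 0.1  0.5 -0. ] w 0.0002 q6 85
tool delta [ 0.1111 -0.0008  0.0029] yaw 0.02
```

View pics/s12.png

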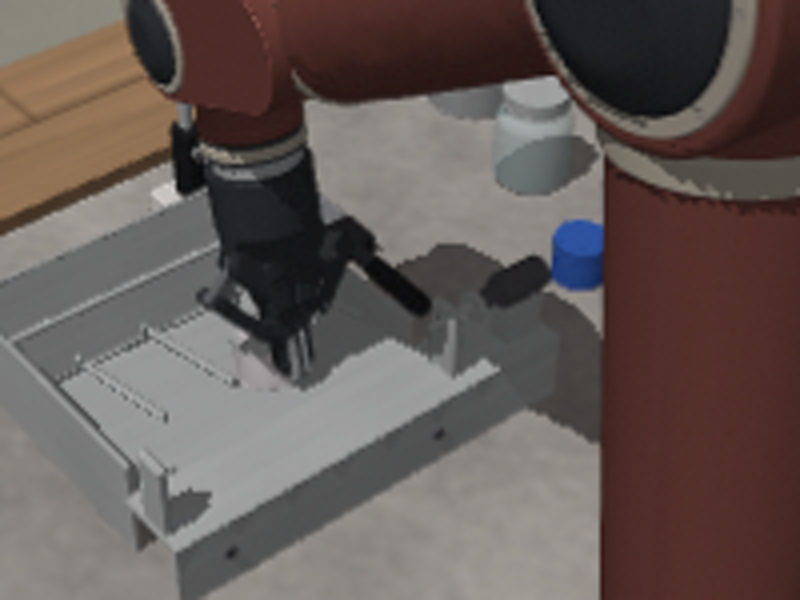

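The tin is on the slope and entering its lane at (258,365), upright. I'll keep pushing.

```bash

python3 -m creep '{"delta_pos":[[0.003,0,0],[0.005,0,0],[0.006,0,0],[0.006,0,0],[0.006,0,0],[0.006,0,0],[0.006,0,0],[0.006,0,0],[0.006,0,0],[0.003,0,0]],"yaw":[0,0,0,0,0,0,0,0,0,0]}' >/dev/null
python3 need.py .645 .0081 .0424 -1.1
python3 -m creep '{"delta_pos":[[0.003,0,0],[0.005,0,0],[0.006,0,0],[0.006,0,0],[0.006,0,0],[0.006,0,0],[0.006,0,0],[0.003,0,0],[0,0,0],[0,0,0]],"yaw":[0,0,0,0,0,0,0,0,0,0]}' >/dev/null
python3 need.py .645 .0081 .0424 -1.1
```

```text
t 64.9 pos [0.5936 0.0082 0.0566] rot [-179.67   12.47   -1.08] F [-0.8 -1.2 -0.4] w 0.0003 q6 85
tool delta [ 0.0532 -0.0008  0.0027] yaw 0.02
t 65.9 pos [0.6378 0.0074 0.0466] rot [-179.67   12.47   -1.08] F [-1.2 -0.1 -0.1] w -0.0001 q6 86
tool delta [ 0.0079 -0.0008  0.0026] yaw 0.02
```

Now I'll take small steps until contact with the stop shows up as force.

```bash

python3 -m creep '{"delta_pos":[[0.001,0,0],[0.001,0,0],[0.001,0,0],[0.001,0,0],[0.001,0,0],[0.001,0,0],[0.001,0,0],[0.001,0,0],[0,0,0],[0,0,0]],"yaw":[0,0,0,0,0,0,0,0,0,0]}' >/dev/null
python3 need.py .645 .0081 .0424 -1.1
python3 - <<'E'
from h import *
for c in("top","side"):
    im,d=robot.camera(c); P=cloud(c,d); Q=P-[.5165,.0416,0]; a=np.radians(-1.1)
    x=Q[...,0]*np.cos(a)+Q[...,1]*np.sin(a); y=-Q[...,0]*np.sin(a)+Q[...,1]*np.cos(a)
    t=np.radians(14); cx=x*np.cos(t)-(Q[...,2]-.06)*np.sin(t); cz=x*np.sin(t)+(Q[...,2]-.06)*np.cos(t)
    k=(abs(y+.031)<.03)&(cx>.08)&(cx<.2)&(cz>.037)&(cz<.048); print(c,k.sum(),[(round(float(v[k].min()),3),round(float(v[k].max()),3)) for v in(cx,y,cz)] if k.any() else "")
    if c=="top": save(im,"t13.png",(185,70,140,105),5)
    else: save(im,"s13.png",(180,110,120,90),5)
E
```

```text
t 66.9 pos [0.6454 0.0073 0.0449] rot [-179.67   12.55   -1.08] F [-0.3  0.1  0.5] w 0.0002 q6 86
tool delta [ 0.0002 -0.0008  0.0025] yaw 0.02
top 0 
side 63 [(0.115, 0.192), (-0.044, -0.001), (0.037, 0.048)]
```

View pics/s13.png

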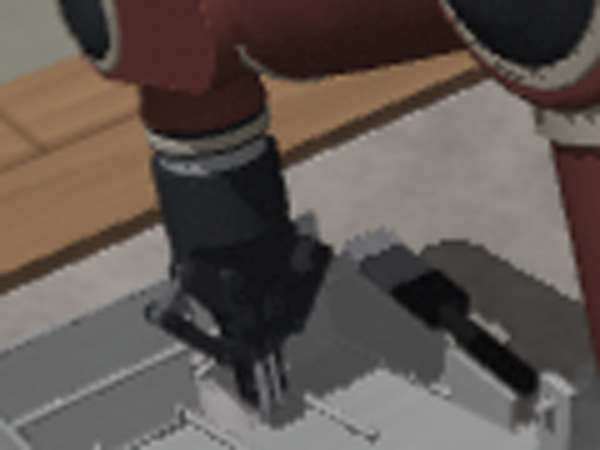

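The tin (225,395) is just ahead of the fingers near the rail, with no stop force yet. I'll keep stepping.

```bash

python3 -m creep '{"delta_pos":[[0.001,0,0],[0.001,0,0],[0.001,0,0],[0.001,0,0],[0.001,0,0],[0,0,0],[0,0,0],[0,0,0],[0,0,0],[0,0,0]],"yaw":[0,0,0,0,0,0,0,0,0,0]}' >/dev/null
python3 need.py
python3 -m creep '{"delta_pos":[[0.001,0,0],[0.001,0,0],[0.001,0,0],[0.001,0,0],[0.001,0,0],[0,0,0],[0,0,0],[0,0,0],[0,0,0],[0,0,0]],"yaw":[0,0,0,0,0,0,0,0,0,0]}' >/dev/null
python3 need.py
```

```text
t 68.0 pos [0.6454 0.0073 0.045 ] rot [-179.68   13.41   -1.06] F [-2.6 -0.5  2.1] w 0.0003 q6 86
t 69.0 pos [0.6452 0.0073 0.0452] rot [-179.7    14.33   -1.04] F [-3.3 -0.3  1.9] w 0.0002 q6 86
```

The TCP stalls at x = 0.645, exactly the expected home position, with the force rising. I'll back out and check the tin from above.

```bash

python3 -m creep '{"delta_pos":[[-0.004,0,0],[-0.01,0,0],[-0.015,0,0],[-0.015,0,0],[-0.015,0,-0.01],[-0.015,0,-0.015],[-0.015,0,-0.02],[-0.01,0,-0.02],[0,0,-0.02],[0,0,-0.01]],"yaw":[0,0,0,0,0,0,0,0,0,0]}' >/dev/null
python3 -m creep '{"delta_pos":[[0,0.012,-0.01],[0,0.02,-0.01],[0,0.025,-0.005],[0,0.028,0],[0,0.028,0],[0,0.028,0],[0,0.028,0],[0,0.028,0],[0,0.028,0],[0,0.02,0]],"yaw":[0,0,0,0,0,0,0,0,0,0]}' 0.75 >/dev/null
cat > tins.py <<'E'
from h import *
im,d=robot.camera("top"); P=cloud("top",d); Q=P-[.5165,.0416,0]; a=np.radians(-1.1)
x=Q[...,0]*np.cos(a)+Q[...,1]*np.sin(a); y=-Q[...,0]*np.sin(a)+Q[...,1]*np.cos(a)
t=np.radians(14); cx=x*np.cos(t)-(Q[...,2]-.06)*np.sin(t); cz=x*np.sin(t)+(Q[...,2]-.06)*np.cos(t)
for Y in(-.031,.031):
    k=(abs(y-Y)<.028)&(cx>-.06)&(cx<.187)&(cz>.036)&(cz<.047); 
    if k.sum()>5: print("lane",Y,k.sum(),[(round(float(np.percentile(v[k],2)),3),round(float(np.percentile(v[k],98)),3)) for v in(cx,y,cz)])
save(im,"last.png",(60,60,400,300),2)
for r in robot.regions_of("top","tin1"):
    q=P[r["mask"]&(d>0)]; (c,wh,_)=cv2.minAreaRect(np.float32(q[:,:2])); print(round(r["conf"],2),len(q),np.round(c,3),np.round(wh,3),"z %.3f"%np.median(q[:,2]),"rgb",im[r["mask"]].mean(0).round())
E
python3 need.py .568 -.392 .15 -1.1; python3 tins.py
```

```text
t 71.0 pos [ 0.5663 -0.2504  0.1853] rot [-179.73   13.82   -0.88] F [ 0.7  0.1 -0.7] w 0.0641 q6 63
tool delta [0.0122 0.1417 0.0327] yaw 0.22
lane -0.031 259 [(0.143, 0.185), (-0.053, -0.008), (0.038, 0.046)]
0.7 432 [0.683 0.008] [0.057 0.047] z 0.060 rgb [159. 159. 158.]
0.57 304 [ 0.575 -0.394] [0.053 0.045] z 0.042 rgb [101.  99.  99.]
```

Tin A is home: its top spans chute x 0.143–0.185, centred near 0.164, at y = -0.031. Next is tin B.

```bash

python3 -m creep '{"delta_pos":[[0.001,0.01,-0.002],[0.002,0.016,-0.002],[0.002,0.019,-0.002],[0.002,0.019,-0.002],[0.002,0.019,-0.002],[0.001,0.019,0],[0,0.016,0],[0,0.012,0],[0,0.006,0],[0,0,0]],"yaw":[0,0,0,0,0,0,0,0,0,0]}' >/dev/null
python3 need.py .5640 -.393 .009 -1.1; python3 - <<'E'
from h import *
im,d=robot.camera("side"); P=cloud("side",d)
for r in robot.regions_of("side","tin1"):
    q=P[r["mask"]&(d>0)]; print(round(r["conf"],2),len(q),np.round(np.median(q,0),3),np.round(q.min(0),3),np.round(q.max(0),3))
E
```

```text
t 72.1 pos [ 0.5774 -0.3976  0.1917] rot [-179.71   13.84   -0.81] F [ 0.6 -0.8  0.2] w 0.0639 q6 54
tool delta [ 0.0306 -0.0035  0.1806] yaw 0.29
0.8 249 [0.666 0.014 0.052] [ 0.651 -0.016  0.021] [0.71  0.033 0.065]
```

```bash

python3 -m creep '{"delta_pos":[[0.003,-0.001,0.006],[0.005,-0.001,0.011],[0.005,-0.001,0.013],[0.005,0,0.013],[0.004,0,0.013],[0.003,0,0.013],[0.002,0,0.013],[0.001,0,0.01],[0,0,0.005],[0,0,0]],"yaw":[0.1,0.1,0,0,0,0,0,0,0,0]}' >/dev/null
python3 need.py .5640 -.393 .009 -1.1; python3 - <<'E'
from h import *
im,d=robot.camera("side"); P=cloud("side",d)
for r in robot.regions_of("side","tin1"):
    q=P[r["mask"]&(d>0)]; print(round(r["conf"],2),len(q),np.round(np.median(q,0),3),np.round(q.min(0),3),np.round(q.max(0),3))
E
```

```text
t 73.2 pos [ 0.5809 -0.3887  0.0785] rot [-179.5    14.11   -0.73] F [-0.5  0.2 -0.2] w 0.0639 q6 56
tool delta [0.0006 0.0052 0.0714] yaw 0.37
0.49 234 [0.667 0.014 0.053] [ 0.652 -0.016  0.021] [0.708 0.033 0.065]
```

```bash

python3 -m creep '{"delta_pos":[[0,0.0015,0],[0,0.0015,0],[0,0.0015,0],[0,0,0.005],[0,0,0.008],[0,0,0.008],[0,0,0.008],[0,0,0.006],[0,0,0],[0,0,0]],"yaw":[0.2,0.1,0,0,0,0,0,0,0,0]}' >/dev/null
python3 need.py .5640 -.393 .009 -1.1
```

```text
t 74.3 pos [ 0.5732 -0.3945  0.045 ] rot [-179.78   13.85   -1.12] F [-0.1  0.2  0.4] w 0.0639 q6 56
tool delta [-0.0004 -0.0012  0.0372] yaw -0.02
```

```bash

python3 -m creep '{"delta_pos":[[0,-0.001,0.004],[0,0,0.006],[0,0,0.006],[0,0,0.006],[0,0,0.006],[0,0,0.004],[0,0,0.001],[0,0,0],[0,0,0],[0,0,0]],"yaw":[0,0,0,0,0,0,0,0,0,0]}' >/dev/null
python3 need.py .5640 -.393 .009 -1.1
python3 -m creep '{"delta_pos":[[0,0,0],[0,0,0],[0,0,0],[0,0,0],[0,0,0],[0,0,0],[0,0,0],[0,0,0],[0,0,0],[0,0,0]],"yaw":[0,0,0,0,0,0,0,0,0,0]}' 0 >/dev/null
python3 need.py .5640 -.393 .009 -1.1
```

```text
t 75.3 pos [ 0.5652 -0.3934  0.0108] rot [-179.82   13.8    -1.12] F [ 0.8 -0.3  0.1] w 0.0642 q6 56
tool delta [-0.0007 -0.0004  0.002 ] yaw -0.02
t 76.3 pos [ 0.5658 -0.3938  0.0116] rot [-179.9    13.71   -1.13] F [ 0.4 -0.7 -0.2] w 0.0484 q6 56
tool delta [-0.0012 -0.0008  0.0029] yaw -0.03
```

```bash

python3 -m creep '{"delta_pos":[[-0.003,0,-0.008],[-0.005,0,-0.014],[-0.006,0,-0.018],[-0.006,0,-0.02],[-0.006,0,-0.022],[-0.006,0,-0.022],[-0.006,0,-0.022],[-0.006,0,-0.02],[-0.004,0,-0.012],[0,0,0]],"yaw":[0,0,0,0,0,0,0,0,0,0]}' >/dev/null
python3 need.py .481 .072 .18 -1.1
```

```text
t 77.3 pos [ 0.5558 -0.3945  0.1964] rot [179.8   13.33  -1.22] F [ 0.5 -0.6 -1.3] w 0.0488 q6 53
tool delta [-0.0787 -0.4649  0.0339] yaw -0.12
```

```bash

python3 -m creep '{"delta_pos":[[-0.002,-0.01,0],[-0.003,-0.02,-0.002],[-0.003,-0.024,-0.002],[-0.004,-0.024,-0.002],[-0.004,-0.024,-0.002],[-0.004,-0.024,-0.002],[-0.004,-0.024,-0.002],[-0.004,-0.024,-0.002],[-0.004,-0.024,-0.002],[-0.004,-0.024,-0.002]],"yaw":[0,0,0,0,0,0,0,0,0,0]}' >/dev/null
python3 need.py .481 .072 .18 -1.1
python3 -m creep '{"delta_pos":[[-0.004,-0.022,-0.002],[-0.004,-0.024,-0.002],[-0.004,-0.024,-0.002],[-0.003,-0.024,-0.002],[-0.003,-0.024,-0.002],[-0.002,-0.024,-0.002],[-0.001,-0.022,-0.001],[0,-0.018,0],[0,-0.01,0],[0,0,0]],"yaw":[0,0,0,0,0,0,0,0,0,0]}' >/dev/null
python3 need.py .481 .072 .10 -1.1
```

```text
t 78.3 pos [ 0.5205 -0.1569  0.2091] rot [-179.4    14.54   -1.2 ] F [-0.7  1.  -1.7] w 0.0489 q6 69
tool delta [-0.0355 -0.2276  0.0416] yaw -0.10
t 79.3 pos [0.4943 0.0522 0.2155] rot [-179.02   16.05   -0.71] F [-0.9 -0.6 -1.5] w 0.0487 q6 88
tool delta [ 0.0189 -0.0176  0.1151] yaw 0.39
```

```bash

python3 -m creep '{"delta_pos":[[0.002,-0.002,0.006],[0.003,-0.003,0.011],[0.003,-0.003,0.014],[0.003,-0.003,0.014],[0.003,-0.003,0.014],[0.002,-0.002,0.014],[0.002,0,0.014],[0.001,0,0.01],[0,0,0.005],[0,0,0]],"yaw":[0.2,0.2,0,0,0,0,0,0,0,0]}' >/dev/null
python3 need.py .481 .072 .0755 -1.1
```

```text
t 80.3 pos [0.4809 0.0689 0.0992] rot [-179.23   16.5    -1.37] F [-0.6  0.6 -1. ] w 0.0485 q6 90
tool delta [ 0.0067 -0.0028  0.0227] yaw -0.27
```

```bash

python3 -m creep '{"delta_pos":[[0.002,-0.001,0.004],[0.002,-0.001,0.005],[0.002,-0.0005,0.005],[0,0,0.004],[0,0,0.002],[0,0,0],[0,0,0],[0,0,0],[0,0,0],[0,0,0]],"yaw":[-0.1,-0.1,0,0,0,0,0,0,0,0]}' >/dev/null
python3 need.py .481 .072 .0745 -1.1
```

```text
t 81.3 pos [0.4836 0.0718 0.0793] rot [-179.17   16.16   -1.16] F [ 0.7 -0.1 -1.9] w 0.0486 q6 90
tool delta [-0.0012 -0.0001  0.0053] yaw -0.06
```

```bash

python3 -m creep '{"delta_pos":[[0,0,0.002],[0,0,0.002],[0,0,0.001],[0,0,0],[0,0,0],[0,0,0],[0,0,0],[0,0,0],[0,0,0],[0,0,0]],"yaw":[0,0,0,0,0,0,0,0,0,0]}' >/dev/null
python3 need.py
python3 -m creep '{"delta_pos":[[0,0,0],[0,0,0],[0,0,0],[0,0,0],[0,0,0],[0,0,-0.006],[0,0,-0.01],[0,0,-0.012],[0,0,-0.014],[0,0,-0.014]],"yaw":[0,0,0,0,0,0,0,0,0,0]}' 0.8 >/dev/null
python3 need.py
python3 -m creep '{"delta_pos":[[-0.004,0,-0.003],[-0.007,0,-0.003],[-0.009,0,-0.003],[-0.009,0,-0.003],[-0.009,0,-0.003],[-0.009,0,-0.002],[-0.009,0,0],[-0.006,0,0],[0,0,0],[0,0,0]],"yaw":[0,0,0,0,0,0,0,0,0,0]}' 0 >/dev/null
python3 need.py .441 .0742 .091 -1.1
python3 - <<'E'
from h import *
im,d=robot.camera("side"); P=cloud("side",d); X,Y,Z=P[...,0],P[...,1],P[...,2]
k=(X>.45)&(X<.53)&(abs(Y-.073)<.04)&(Z>.094)&(Z<.106); print(k.sum(),P[k].mean(0),P[k].min(0),P[k].max(0))
E
```

```text
t 82.3 pos [0.4822 0.0718 0.0742] rot [-179.17   16.14   -1.16] F [-0.  -0.4 -2. ] w 0.0489 q6 90
t 83.3 pos [0.4987 0.0707 0.1324] rot [-179.16   16.19   -1.16] F [-0.6  0.   0.5] w 0.0683 q6 90
t 84.3 pos [0.4393 0.0717 0.1712] rot [-179.16   15.97   -1.15] F [-0.3 -0.6 -0.3] w 0.0001 q6 90
tool delta [ 0.0236 -0.0015  0.0766] yaw -0.05
190 [0.48486671 0.07442986 0.09904304] [0.46016826 0.05033587 0.09408182] [0.51078699 0.09802397 0.10333026]
```

Tin B stands upright on the apron, with its top centred at (0.485, 0.074). I'll come down behind it and push.

```bash

python3 -m creep '{"delta_pos":[[0.003,0,0.006],[0.004,-0.001,0.01],[0.004,-0.001,0.011],[0.004,0,0.011],[0.003,0,0.011],[0.002,0,0.01],[0.001,0,0.008],[0,0,0.004],[0,0,0],[0,0,0]],"yaw":[0,0,0,0,0,0,0,0,0,0]}' >/dev/null
python3 need.py .441 .0742 .091 -1.1
```

```text
t 85.3 pos [0.439  0.0749 0.0877] rot [-179.17   16.29   -1.16] F [0.2 0.6 0.5] w -0.0003 q6 91
tool delta [ 0.001   0.0006 -0.0037] yaw -0.06
```

```bash

python3 -m creep '{"delta_pos":[[0.003,0,-0.0005],[0.004,0,-0.0005],[0.005,0,-0.0005],[0.005,0,-0.0003],[0.005,0,-0.0003],[0.005,0,-0.0003],[0.005,0,-0.0002],[0.005,0,-0.0002],[0.005,0,-0.0002],[0.003,0,-0.0002]],"yaw":[0,0,0,0,0,0,0,0,0,0]}' >/dev/null
python3 need.py .645 .0701 .0424 -1.1
python3 -m creep '{"delta_pos":[[0.003,0,-0.0002],[0.004,0,-0.0002],[0.005,0,-0.0002],[0.005,0,-0.0002],[0.005,0,-0.0002],[0.005,0,-0.0002],[0.005,0,-0.0002],[0.005,0,-0.0002],[0.005,0,-0.0002],[0.003,0,-0.0002]],"yaw":[0,0,0,0,0,0,0,0,0,0]}' >/dev/null
python3 need.py .645 .0701 .0424 -1.1
python3 - <<'E'
from h import *
im,d=robot.camera("side"); P=cloud("side",d)
for r in robot.regions_of("side","tin1"):
    q=P[r["mask"]&(d>0)]; print(round(r["conf"],2),len(q),np.round(np.median(q,0),3),np.round(q.min(0),3),np.round(q.max(0),3))
E
```

```text
t 86.3 pos [0.4887 0.0738 0.0798] rot [-179.16   16.08   -1.16] F [-0.6 -0.1  0.4] w 0.0003 q6 90
tool delta [ 0.1606  0.0005 -0.0074] yaw -0.06
t 87.3 pos [0.5364 0.0728 0.0678] rot [-179.17   16.08   -1.16] F [-1.6  0.2  0.7] w 0.0002 q6 90
tool delta [ 0.1114  0.0004 -0.0057] yaw -0.06
0.6 165 [ 0.535 -0.289  0.035] [ 0.517 -0.324 -0.002] [ 0.564 -0.276  0.043]
0.56 7452 [0.527 0.051 0.054] [ 0.446 -0.285 -0.007] [0.861 0.177 0.228]
0.42 106 [0.561 0.091 0.068] [0.547 0.077 0.047] [0.584 0.097 0.088]
```

```bash

python3 -m creep '{"delta_pos":[[0.003,0,-0.0002],[0.005,0,-0.0003],[0.006,0,-0.0003],[0.006,0,-0.0003],[0.006,0,-0.0003],[0.006,0,-0.0003],[0.006,0,-0.0003],[0.006,0,-0.0003],[0.006,0,-0.0003],[0.003,0,-0.0002]],"yaw":[0,0,0,0,0,0,0,0,0,0]}' >/dev/null
python3 need.py .645 .0701 .0424 -1.1
python3 -m creep '{"delta_pos":[[0.003,0,-0.0002],[0.005,0,-0.0003],[0.006,0,-0.0003],[0.006,0,-0.0003],[0.006,0,-0.0003],[0.006,0,-0.0003],[0.006,0,-0.0003],[0.003,0,0],[0,0,0],[0,0,0]],"yaw":[0,0,0,0,0,0,0,0,0,0]}' >/dev/null
python3 need.py .645 .0701 .0424 -1.1
```

```text
t 88.5 pos [0.5921 0.0716 0.0542] rot [-179.17   16.11   -1.16] F [-0.6  0.6 -0.3] w 0.0002 q6 90
tool delta [ 0.0541  0.0004 -0.0033] yaw -0.06
t 89.5 pos [0.6362 0.0707 0.0437] rot [-179.17   16.11   -1.17] F [-1.2  0.4  0.3] w -0.0002 q6 90
tool delta [ 0.0089  0.0004 -0.0012] yaw -0.07
```

```bash

python3 -m creep '{"delta_pos":[[0.001,0,0],[0.001,0,0],[0.001,0,0],[0.001,0,0],[0.001,0,0],[0.001,0,0],[0.001,0,0],[0.001,0,0],[0,0,0],[0,0,0]],"yaw":[0,0,0,0,0,0,0,0,0,0]}' >/dev/null
python3 need.py
python3 -m creep '{"delta_pos":[[0.001,0,0],[0.001,0,0],[0.001,0,0],[0.001,0,0],[0.001,0,0],[0.001,0,0],[0.001,0,0],[0.001,0,0],[0,0,0],[0,0,0]],"yaw":[0,0,0,0,0,0,0,0,0,0]}' >/dev/null
python3 need.py
```

```text
t 90.5 pos [0.644  0.0706 0.0418] rot [-179.16   16.12   -1.16] F [ 0.  -0.6  0.3] w -0.0002 q6 90
t 91.5 pos [0.6443 0.0706 0.042 ] rot [-179.23   17.47   -1.12] F [-1.7 -0.2  1. ] w 0.0001 q6 90
```

```bash

python3 -m creep '{"delta_pos":[[0.002,0,0],[0.002,0,0],[0.002,0,0],[0,0,0],[0,0,0],[0,0,0],[0,0,0],[0,0,0],[0,0,0],[0,0,0]],"yaw":[0,0,0,0,0,0,0,0,0,0]}' >/dev/null
python3 need.py
python3 -m creep '{"delta_pos":[[-0.004,0,0],[-0.01,0,0],[-0.015,0,0],[-0.015,0,0],[-0.015,0,-0.01],[-0.015,0,-0.015],[-0.015,0,-0.02],[-0.015,0,-0.02],[-0.01,0,-0.02],[0,0,-0.01]],"yaw":[0,0,0,0,0,0,0,0,0,0]}' >/dev/null
python3 -m creep '{"delta_pos":[[-0.005,0.01,-0.01],[-0.01,0.015,-0.01],[-0.01,0.02,-0.01],[-0.01,0.025,-0.01],[-0.01,0.025,0],[-0.01,0.025,0],[-0.01,0.025,0],[-0.01,0.025,0],[-0.005,0.02,0],[0,0.01,0]],"yaw":[0,0,0,0,0,0,0,0,0,0]}' >/dev/null
python3 need.py; python3 tins.py
python3 - <<'E'
import cv2,numpy as np
from h import *
im,d=robot.camera("top"); save(im,"final.png",(60,60,400,300),2)
for t in("fork","travel_bar"):
  P=cloud("top",d)
  for r in robot.regions_of("top",t):
    q=P[r["mask"]&(d>0)]; (c,wh,a)=cv2.minAreaRect(np.float32(q[:,:2])); print(t,round(r["conf"],2),np.round(c,3),np.round(wh,3),"zmax %.3f"%np.percentile(q[:,2],97))
E
```

```text
t 92.5 pos [0.6438 0.0706 0.0423] rot [-179.27   18.63   -1.08] F [-3.1 -0.2  1.3] w -0.0001 q6 90
t 94.5 pos [ 0.4831 -0.1434  0.2329] rot [-179.38   18.56   -1.29] F [ 1.1 -0.4 -1.1] w -0.0002 q6 69
lane -0.031 249 [(0.142, 0.185), (-0.053, -0.008), (0.038, 0.046)]
lane 0.031 250 [(0.142, 0.185), (0.007, 0.052), (0.037, 0.047)]
0.7 336 [ 0.543 -0.303] [0.045 0.048] z 0.042 rgb [35. 48. 87.]
0.56 430 [0.682 0.007] [0.048 0.057] z 0.060 rgb [154. 154. 153.]
0.54 336 [0.682 0.068] [0.049 0.049] z 0.061 rgb [157. 156. 155.]
0.41 956 [ 0.671 -0.378] [0.084 0.067] z 0.092 rgb [141. 146. 143.]
fork 0.67 [ 0.372 -0.283] [0.053 0.039] zmax 0.119
travel_bar 0.77 [0.164 0.326] [0.24  0.027] zmax 0.032
travel_bar 0.73 [0.484 0.365] [0.026 0.24 ] zmax 0.038
travel_bar 0.57 [ 0.675 -0.372] [0.067 0.068] zmax 0.099
```

View pics/final.png

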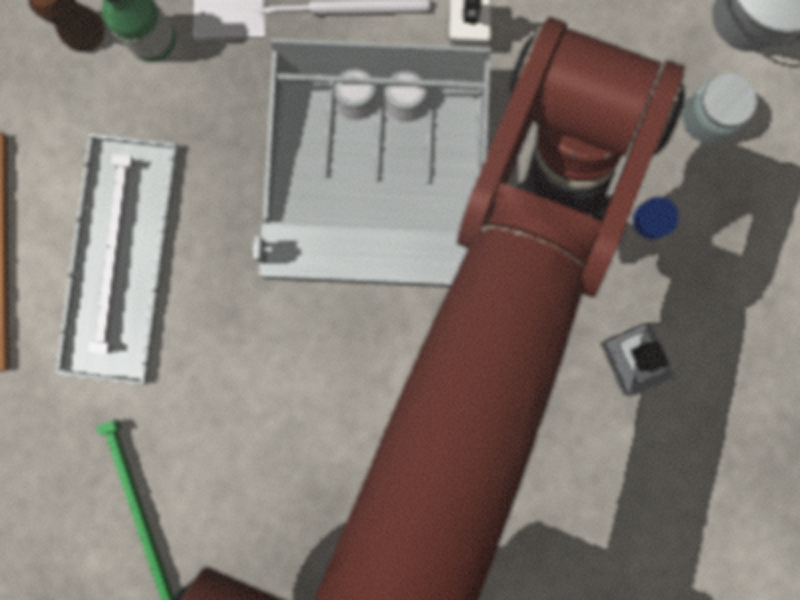

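The top view shows both tins home under the rail at (355,93) and (405,95), the bar in the dish, and the fork in its holder at (640,357). The jar and the blue tin haven't moved. Every network pass over the full picture found only these two silver tins, so I'll hand in.

```bash
python3 -c "
from workcell import robot; print(robot.sign_off())"
```

```text
the job is handed in; nothing more can be done
None
```

The job is done and handed in at about 95 s on the robot's clock.

- **Travel bar and fork:** I took the fork from its holder and pushed the collar about 13 mm, and the pinned end dropped. The fork went back in its holder before I touched the bar, since the robot has only one gripper. I then swung the bar out, drew it off the stub and laid it in the dish.
- **Tins:** I found only two silver tins. I set each on the apron and pushed one down each of the two middle lanes to the back stop.

**Last checks (top camera):**
- **Tins:** both tops span chute x of about 142–185 mm, matching the home centre of 165 mm. They stand upright at y = -31 and +30 mm, and the arm stalled on each with about 3 N.
- **Bar and fork:** the bar is wholly inside the dish, and the fork stands in its holder.
- **Bystanders:** the jar, blue tin and green bar are where they were. The arm hid the brush in the last picture; it was in place when last seen, and nothing was seen to touch it.

**What was off:**
- **Tilt:** the tool drifted to as much as 19° over the run, mostly during fast moves. I worked around it, and no push or grip went wrong because of it.
- **False tin detections:** the networks sometimes labelled the jar, the brush or parts of the rack as tins. I ruled those out by position, height and colour.

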